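# Clear the pillboxes and lay the injection pens in their rest

## Task

The two pillboxes are lying across the bedside pen rest: first move both into the low wooden tray, lying flat on its floor, inside the rim. Then lay every injection pen into the rest, one to a groove (any groove), centred so that the round barrel lies in the notches of both rails, caps pointing away from the robot towards the pegboard, letting each pen settle in its groove before you let go and without pressing hard. Leave the cup and the eyedrop bottles where they are.

Things in the scene. Friction and masses are not known exactly. Their poses are not given: they have to be found in the camera images.
- pen1_center (a point): Injection pen, 160 mm long overall, 40 g, lying on the deck: white round barrel 18 mm in diameter, and at one end a grey square cap 30 mm long and 18 mm across its flats (it keeps the pen from rolling). The point is on the pen's axis at mid-length, which is about its balance point; its x axis runs along the pen towards the cap. The barrel reaches from 80 mm behind this point to 50 mm ahead of it, the cap from 50 to 80 mm ahead. Four or five such pens are present.
- pen1_cap (a point): Centre of the cap of pen1, 65 mm from the pen's centre.
- pen2_center (a point): Same make, size and axes as pen1; absent in some starts.
- pen2_cap (a point): Centre of the cap of pen2, 65 mm from the pen's centre.
- pen3_center (a point): Same make, size and axes as pen1; absent in some starts.
- pen3_cap (a point): Centre of the cap of pen3, 65 mm from the pen's centre.
- pen4_center (a point): Same make, size and axes as pen1; absent in some starts.
- pen4_cap (a point): Centre of the cap of pen4, 65 mm from the pen's centre.
- pen5_center (a point): Same make, size and axes as pen1; absent in some starts.
- pen5_cap (a point): Centre of the cap of pen5, 65 mm from the pen's centre.
- groove1 (a point): Groove 1 of 5 in the pen rest (groove1 at the -y end, 52 mm apart along the rest's y axis). The point is where the centre of a seated pen lies: on its axis, half-way between the two rails, 37 mm above the deck. The x axis runs along the groove and points away from the robot, the way the caps go (a low pegboard stands along the far edge of the deck).
- groove2 (a point): Groove 2 of 5 in the pen rest (groove1 at the -y end, 52 mm apart along the rest's y axis). The point is where the centre of a seated pen lies: on its axis, half-way between the two rails, 37 mm above the deck. The x axis runs along the groove and points away from the robot, the way the caps go (a low pegboard stands along the far edge of the deck).
- groove3 (a point): Groove 3 of 5 in the pen rest (groove1 at the -y end, 52 mm apart along the rest's y axis). The point is where the centre of a seated pen lies: on its axis, half-way between the two rails, 37 mm above the deck. The x axis runs along the groove and points away from the robot, the way the caps go (a low pegboard stands along the far edge of the deck).
- groove4 (a point): Groove 4 of 5 in the pen rest (groove1 at the -y end, 52 mm apart along the rest's y axis). The point is where the centre of a seated pen lies: on its axis, half-way between the two rails, 37 mm above the deck. The x axis runs along the groove and points away from the robot, the way the caps go (a low pegboard stands along the far edge of the deck).
- groove5 (a point): Groove 5 of 5 in the pen rest (groove1 at the -y end, 52 mm apart along the rest's y axis). The point is where the centre of a seated pen lies: on its axis, half-way between the two rails, 37 mm above the deck. The x axis runs along the groove and points away from the robot, the way the caps go (a low pegboard stands along the far edge of the deck).
- rack: Grey plastic pen rest, fixed to the deck: a base plate 84 x 276 x 4 mm with two upright notched rails, 8 mm thick, 276 mm long (along y), their middles 30 mm either side of the rest's centre line, so 52 mm of free space lies between them. Each rail has five 90-degree V notches, 15 mm deep and 30 mm wide at the mouth; rail tops are 39 mm, notch bottoms 24 mm above the deck; a seated pen's axis lies 2.3 mm below the rail tops. Origin at the centre of its underside.
- pillbox1_center (a point): White plastic pillbox with four clear sliding lids (closed), 110 x 50 x 30 mm (x, y, z), 110 g, lying across the two rails of the pen rest over a groove. The point is its centre, 15 mm above its underside; x along its length.
- pillbox2_center (a point): White plastic pillbox with four clear sliding lids (closed), 110 x 50 x 30 mm (x, y, z), 110 g, lying across the two rails of the pen rest over a groove. The point is its centre, 15 mm above its underside; x along its length.
- tray_floor (a point): Low wooden tray, empty, fixed to the deck, 160 x 170 mm outside (x, y), 4 mm walls; its rim is 9 mm above the deck, its floor 4 mm. The point is the centre of its inner floor. The tray and the white tray stand on opposite sides of the pen rest, either way round.
- cup_center (a point): Ceramic cup, 70 mm across the rim, 75 mm tall, standing in the white plastic tray (150 x 160 mm, rim 12 mm high); leave alone. Point at its centre.
- drops1_center (a point): Small upright eyedrop bottle, 24 mm in diameter, 52 mm tall, in the white plastic tray; leave alone. Point at its centre.
- drops2_center (a point): Small upright eyedrop bottle, 24 mm in diameter, 52 mm tall, in the white plastic tray; leave alone. Point at its centre.

How it is judged:
By the outcome, as a careful person would: the job done as asked, in the order asked, and still so for the second after the job is handed in, with the robot touching nothing.
Of pen1, pen2, pen3, pen4, pen5 only 4 to 5 are there at a start; the rules pass over those that are not, and their reading is None.
At some moment in a run one of pen1, pen2, pen3, pen4, pen5 may be knocked a few centimetres aside while the robot is not near it.
Once in a run the grip may slacken for a moment while it holds something.
It also fails if it takes over 210 s, if anything falls off the work surface, if the arm or the gripper's body presses on something with over 40 N, if the wrist force passes 120 N, or if a joint passes its speed limit or range.

## Robot

A 6-joint arm with a two-finger parallel gripper is mounted at the origin on the work surface. World frame = base frame: x ahead of the robot, y to its left, z up, the work surface at z = 0. Lengths are in m, angles in rad, forces in N, time in s.
With the tool pointing down it reaches from about 0.275 to 0.875 m from the base axis. Payload 12.5 kg.
Tool frame: the origin (TCP) lies midway between the tips of the shut fingers; the grasp point (between the pads) lies 19 mm behind it (ctrl.grip_point_offset is the distance from the TCP to the grasp point, in m); y points along the fingers, x is the direction in which the jaws open and shut, and the axes are right-handed (so a half turn about y gives the same grasp; the last joint's range is limited). The gripper opens to 85 mm and grips with 20 to 120 N. Pads are 22 mm wide; open, the fingers measure 114 mm over their backs; the gripper's body (76 mm by 85 mm) begins 54 mm behind the grasp point. The pads swing forward as they close: fully open they stand 13 mm farther back than shut.
Start: joints at [-1.333, 0.351, 1.652, -0, 1.139, -0.085], TCP at [0.174, -0.522, 0.231] pointing down, gripper open.
Joint ranges: [-2.75, 2.75], [-0.79, 2.1], [0.01, 2.65], [-1.57, 4.71], [0.07, 3.14], [-2.87, 2.87]. Speed limits (rad/s): [2.22, 2.22, 2.79, 3.14, 3.14, 3.14].

## Interface

Orientations are given as a rotation vector (axis times angle).
In Python, from station import ctrl, read_camera, close_job gives the robot as it stands. The module is installed in compiled form; this text tells all that it offers.
- The arm moves only by the shell command python3 -m pendant 'ROWS' [FORCE]. ROWS is a JSON object of lists of equal length, an entry for each row: "dr": the turn, a rotation vector about the tool's x, y, z in degrees, a list of three; "xyz": the shift along the tool's x, y, z in mm, a list of three; "fingers": the closure, from 0 (fully open) to 1 (shut). In form: {"dr": [[wx, wy, wz], ...], "xyz": [[tx, ty, tz], ...], "fingers": [fingers, ...]}. A call has 1 to 5 rows; each row is the pose to reach, as a shift and turn from the pose commanded when the call began, along the tool's axes at that moment; what a row does not reach only later rows make up. A row lasts 1/8 s, in which the tool goes at most 62.5 mm and 10.7 degrees, less where a joint would pass 70% of its speed; a pose out of reach is approached as far as the arm can. A call with a gripper value outside its range is refused whole. The fingers move at their own pace and stop on an object; FORCE is the grip in N (left out, the last holds). Time passes only in rows, so rows that repeat a pose let the fingers close. It gives the time, the measured TCP pose, the force and the opening at its end, in the units of the state.
- ctrl.read_state(): the state, without advancing time (a new reading comes with each control period).
- read_camera(name): name is "scene" or "top" or "wrist"; returns a dict with "frame" (480x640x3 uint8, red, green, blue), "fov_y" (degrees; the focal length in pixels is half the picture's height over the tangent of half this angle, whatever the lens; pixels are square), "cx", "cy" (the principal point, pixels), "distortion" ([k1, k2, p1, p2, k3] as OpenCV has them; the pictures are not rectified), "pose" (4x4, takes a point from camera to world coordinates); the wrist camera has in their place "mount" (4x4, takes a point from camera to tool coordinates, whose origin is the TCP and whose axes are the tool frame's). Camera axes: x right, y down, z forward; pixel columns grow to the right and rows downward; lengths in m; the calibration is good to about 2 mm. A picture is of the moment at which its call begins: read the wrist's pose just before it. There is no depth.
- close_job(): hands the job in, once; it reports no verdict.
The state is a dict: "t": time; "joint_pos": joint angles; "qd": joint speeds; "joint_efforts": joint torques, N m; "position": TCP position; "eef_rot": TCP orientation; "ft_force": force on the tool from outside, world axes, zero at the start; "ft_torque": the same for the moment, N m; "gripper_width": finger opening in m.
Only numpy, scipy, OpenCV 4.12 (cv2) and the standard library are available. Lean on these libraries where they do the work, as an engineer would, in place of code of your own. Each camera call takes 0.05 s, during which the arm holds its last target.

## Working session

There is one attempt and no reset: what is moved stays moved. The work goes in short steps, Python scripts to look and compute and a shell command to move; the robot and the scene stay as the last step left them, time stands still between calls to the robot, and variables do not carry over. Pictures are saved under pics/ and viewed, and the job is handed in when it is done.

```bash
mkdir -p pics; ls; cat > h.py <<'E'
import numpy as np, cv2
from scipy.spatial.transform import Rotation as R
from station import ctrl, read_camera, close_job
def cam(n,save=None):
    s=ctrl.read_state(); c=read_camera(n)
    if n=="wrist":
        T=np.eye(4);T[:3,:3]=R.from_rotvec(s["eef_rot"]).as_matrix();T[:3,3]=s["position"]
        c["pose"]=T@np.array(c["mount"])
    f=240/np.tan(np.radians(c["fov_y"])/2)
    c["K"]=np.array([[f,0,c["cx"]],[0,f,c["cy"]],[0,0,1.]]);c["D"]=np.array(c["distortion"],float);c["pose"]=np.array(c["pose"])
    if save: cv2.imwrite("pics/"+save,c["frame"][:,:,::-1])
    return c
def px2w(c,uv,z):
    uv=np.array(uv,float).reshape(-1,1,2)
    n=cv2.undistortPoints(uv,c["K"],c["D"]).reshape(-1,2)
    d=np.c_[n,np.ones(len(n))]@c["pose"][:3,:3].T;o=c["pose"][:3,3]
    z=np.broadcast_to(z,(len(n),))
    return o+d*((z-o[2])/d[:,2])[:,None]
def w2px(c,P):
    P=np.array(P,float).reshape(-1,3);Ti=np.linalg.inv(c["pose"])
    return cv2.projectPoints(P,cv2.Rodrigues(Ti[:3,:3])[0],Ti[:3,3],c["K"],c["D"])[0].reshape(-1,2)
E
python3 - <<'E'
from h import *
np.set_printoptions(precision=4,suppress=True)
for n in ["scene","top","wrist"]:
    c=cam(n,n+"0.png"); print(n,c["fov_y"],c["D"],c["cx"],c["cy"]);print(c["pose"])
s=ctrl.read_state();print(s,ctrl.grip_point_offset)
E
```

```text
pics
scene 57.125247082827705 [-0.0001  0.      0.      0.      0.    ] 314.32145585260554 239.6336812011585
[[ 0.7094  0.466  -0.5289  0.9616]
 [ 0.7046 -0.4886  0.5146 -0.4011]
 [-0.0186 -0.7377 -0.6749  0.5554]
 [ 0.      0.      0.      1.    ]]
top 45.61316020264362 [0.0285 0.     0.     0.     0.    ] 324.0139814297481 247.86548961590583
[[ 0.0068 -0.9805  0.1963  0.3178]
 [-0.9997 -0.0023  0.0232 -0.0063]
 [-0.0223 -0.1964 -0.9803  1.2169]
 [ 0.      0.      0.      1.    ]]
wrist 66.6634376420634 [-0.0044  0.      0.      0.      0.    ] 313.12448974369545 242.45811935023028
[[ 0.3171 -0.9116 -0.2617  0.2418]
 [-0.9484 -0.305  -0.0867 -0.4988]
 [-0.0008  0.2757 -0.9613  0.3734]
 [ 0.      0.      0.      1.    ]]
{'t': 0.15, 'joint_pos': array([-1.3326,  0.3511,  1.6523,  0.    ,  1.1391, -0.0846]), 'qd': array([ 0.0013, -0.0015, -0.0021,  0.0001, -0.0002,  0.0007]), 'joint_efforts': array([ -0.0006, -50.6254, -29.1505,  -0.0001,   0.0034,   0.    ]), 'position': array([ 0.1744, -0.5213,  0.2309]), 'eef_rot': array([-1.3442,  0.9687, -0.9675]), 'ft_force': array([ 0.8674, -0.6309,  0.0424]), 'ft_torque': array([-0.0253,  0.0322, -0.0224]), 'gripper_width': 0.08540257491435227} 0.0187
```

View pics/top0.png

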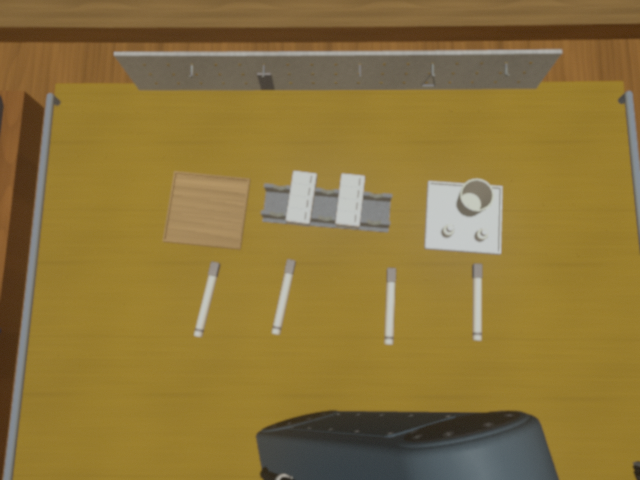

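View pics/scene0.png

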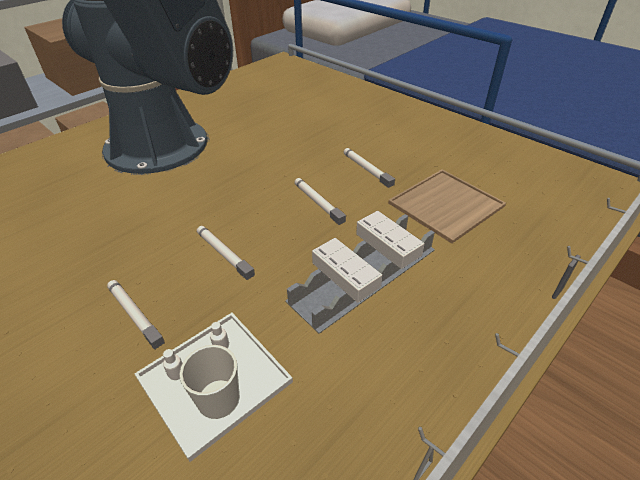

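View pics/wrist0.png

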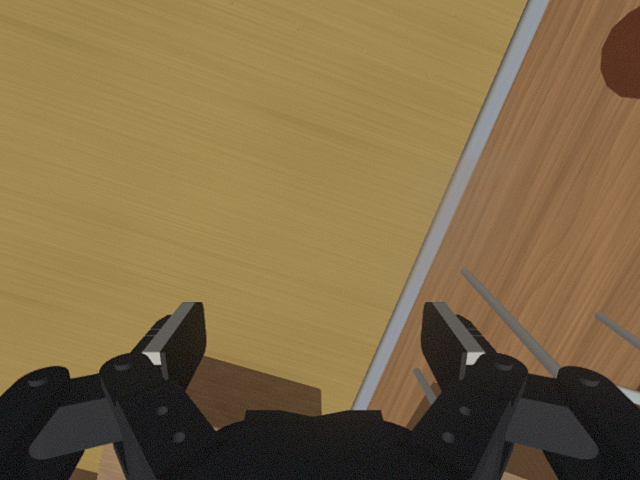

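```bash
python3 - <<'E'
from h import *
np.set_printoptions(precision=3,suppress=True)
s=ctrl.read_state();print(R.from_rotvec(s["eef_rot"]).as_matrix())
E
```

```text
[[ 0.317 -0.     0.948]
 [-0.948  0.001  0.317]
 [-0.001 -1.     0.   ]]
```

The top view shows 4 pens with their caps away from the robot, at about (206,300), (284,297), (390,306) and (477,302). The tray is on the left (+y) and the two boxes lie across the rest. Next I measure these accurately.

```bash
python3 - <<'E'
from h import *
for n,(x0,y0,w,h) in {"top":(150,160,250,190)}.items():
    c=cam(n); f=c["frame"][y0:y0+h,x0:x0+w,::-1]
    cv2.imwrite("pics/top_z1.png",cv2.resize(f,None,fx=3.1,fy=3.1,interpolation=cv2.INTER_CUBIC))
E
cat >> h.py <<'E'
def whitepix(c,box):
    x0,y0,x1,y1=box
    im=c["frame"].astype(int);m=np.zeros(im.shape[:2],np.uint8)
    sat=im.max(2)-im.min(2)
    return im,sat
def pens(c,zc=0.009,region=(0.22,0.49,-0.5,0.5),draw=None):
    """low saturation blobs vs wood -> pen axis in world at z=zc"""
    im=c["frame"].astype(int);sat=(im.max(2)-im.min(2))
    m=(sat<45).astype(np.uint8)
    vv,uu=np.mgrid[0:480,0:640]
    n,lab,st,ce=cv2.connectedComponentsWithStats(m,connectivity=8)
    out=[]
    for i in range(1,n):
        if st[i,4]<60: continue
        ys,xs=np.nonzero(lab==i)
        W=px2w(c,np.c_[xs,ys],zc)[:,:2]
        mu=W.mean(0)
        if not(region[0]<mu[0]<region[1] and region[2]<mu[1]<region[3]): continue
        ev,V=np.linalg.eigh(np.cov((W-mu).T))
        d=V[:,1]; t=(W-mu)@d; L=np.percentile(t,99.5)-np.percentile(t,.5)
        wd=(W-mu)@V[:,0]; wdt=np.percentile(wd,98)-np.percentile(wd,2)
        if not(.12<L<.2): continue
        g=im[ys,xs].mean(1)
        tc=t[g<150].mean() if (g<150).sum()>5 else np.nan
        if tc<0: d=-d;t=-t;tc=-tc
        mid=(t.max()+t.min())/2
        out.append((mu+d*mid,np.degrees(np.arctan2(d[1],d[0])),L,wdt,tc-mid))
    return out
E
python3 - <<'E'
from h import *
np.set_printoptions(precision=4,suppress=True)
for n in ["top","scene"]:
    c=cam(n)
    print(n)
    for p in pens(c): print(p[0],[round(float(q),4) for q in p[1:]])
E
```

```text
top
[0.4546 0.1084] [-11.0703, 0.1585, 0.017, 0.0403]
[0.4488 0.2719] [-11.1734, 0.159, 0.0172, 0.0369]
[ 0.4456 -0.3   ] [-2.503, 0.1598, 0.017, 0.0313]
[ 0.4361 -0.1172] [-3.1754, 0.1598, 0.017, 0.0442]
scene
[0.447  0.2712] [-11.9645, 0.1748, 0.0289, 0.0323]
[0.4526 0.108 ] [-11.5231, 0.1736, 0.0248, 0.0357]
[ 0.4339 -0.1171] [-3.1852, 0.1724, 0.0211, 0.0398]
[ 0.4445 -0.2999] [-2.5744, 0.1723, 0.0178, 0.0396]
```

View pics/top_z1.png

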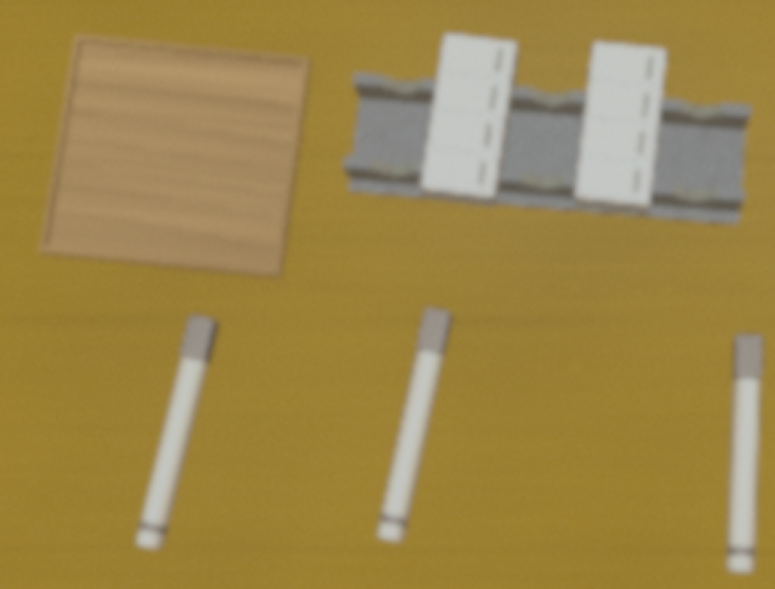

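```bash
python3 - <<'E'
from h import *
np.set_printoptions(precision=4,suppress=True)
c=cam("top")
def q(name,pts,z):
    P=px2w(c,np.array(pts)/3.1+[150,160]-.5+.5/3.1,z)[:,:2]
    print(name,P.mean(0),[round(float(np.linalg.norm(P[i]-P[(i+1)%4])),4) for i in range(4)],
      np.degrees(np.arctan2(*(P[0]-P[3])[::-1])),np.degrees(np.arctan2(*(P[1]-P[2])[::-1])),np.degrees(np.arctan2(*(P[0]-P[1])[::-1]))-90); return P
q("boxL",[(443,33),(517,40),(495,198),(421,190)],.069)
q("boxR",[(594,41),(667,47),(651,206),(575,197)],.069)
q("tray",[(77,36),(310,58),(284,275),(40,252)],.009)
# near base edge
print(px2w(c,np.array([(348,191),(740,221)])/3.1+[150,160],.004))
E
```

```text
boxL [0.6568 0.0698] [0.0507, 0.1113, 0.0499, 0.1108] -6.647055667562387 -7.051835410679275 -5.6720324405915505
boxR [ 0.6516 -0.0331] [0.0496, 0.1113, 0.051, 0.1097] -6.574885774195828 -5.874925535600276 -4.981868615447397
tray [0.6454 0.2799] [0.169, 0.1589, 0.1727, 0.1595] -6.074558811385959 -4.736355929353466 -5.552814511150416
[[ 0.619   0.1582  0.004 ]
 [ 0.5977 -0.118   0.004 ]]
```

```bash
cat >> h.py <<'E'
def go(x,y,z,yaw):
    """print rows' dr (deg), xyz (mm) to bring TCP to pose: tool y down, z along yaw dir"""
    s=ctrl.read_state();R0=R.from_rotvec(s["eef_rot"]).as_matrix();p=np.array(s["position"])
    a=np.radians(yaw);zt=np.array([np.cos(a),np.sin(a),0]);yt=np.array([0,0,-1.]);Rt=np.c_[np.cross(yt,zt),yt,zt]
    dr=np.degrees(R.from_matrix(R0.T@Rt).as_rotvec());d=R0.T@(np.array([x,y,z])-p)*1000
    print("dr",dr.round(1).tolist(),"xyz",d.round(1).tolist(),"dist",round(float(np.linalg.norm(d)),1))
def st():
    s=ctrl.read_state();R0=R.from_rotvec(s["eef_rot"]).as_matrix()
    print("t",round(s["t"],2),"p",np.round(s["position"],4),"yaw",round(float(np.degrees(np.arctan2(R0[1,2],R0[0,2]))),2),"tilt",np.round(R0[2,[0,2]],3),"F",np.round(s["ft_force"],2),"w",round(s["gripper_width"],4))
E
python3 -c "
from h import *
st();go(.6568,.0698,.20,-6.3)"
```

```text
t 0.35 p [ 0.1745 -0.5215  0.2312] yaw 18.5 tilt [-0.  0.] F [ 0.03  0.14 -0.08] w 0.0853
dr [0.0, 24.8, -0.0] xyz [-407.8, 31.3, 645.0] dist 763.7
```

```bash
python3 -m pendant '{"dr":[[0,25,0],[0,25,0],[0,25,0],[0,25,0],[0,25,0]],"xyz":[[-408,31,645],[-408,31,645],[-408,31,645],[-408,31,645],[-408,31,645]],"fingers":[0,0,0,0,0]}' 40
python3 -c "
from h import *
st();go(.6568,.0698,.20,-6.3)"
```

```text
t: 0.98
position: [0.369, -0.2831, 0.219]
eef_rot: [-1.153, 1.292, -1.293]
ft_force: [0.7, -0.9, 0.6]
gripper_width: 0.0857
t 0.97 p [ 0.369  -0.2831  0.219 ] yaw -6.53 tilt [0.    0.001] F [ 0.72 -0.95  0.65] w 0.0857
dr [-0.0, -0.2, 0.0] xyz [-383.3, 19.0, 245.8] dist 455.8
```

```bash
python3 -m pendant '{"dr":[[0,0,0],[0,0,0],[0,0,0],[0,0,0],[0,0,0]],"xyz":[[-383,19,246],[-383,19,246],[-383,19,246],[-383,19,246],[-383,19,246]],"fingers":[0,0,0,0,0]}'
python3 -c "
from h import *
st();go(.6568,.0698,.20,-6.3)"
```

```text
t: 1.6
position: [0.5665, -0.0409, 0.2059]
eef_rot: [-1.153, 1.292, -1.292]
ft_force: [0.8, -1.0, 0.4]
gripper_width: 0.0861
t 1.6 p [ 0.5665 -0.0409  0.2059] yaw -6.49 tilt [0. 0.] F [ 0.83 -0.96  0.41] w 0.0861
dr [-0.0, -0.2, 0.0] xyz [-120.2, 5.9, 77.2] dist 143.0
```

```bash
python3 -m pendant '{"dr":[[0,0,0],[0,0,0],[0,0,0],[0,0,0],[0,0,0]],"xyz":[[-120,6,77],[-120,6,77],[-120,6,77],[-120,6,77],[-120,6,77]],"fingers":[0,0,0,0,0]}'
python3 -c "
from h import *
st();go(.6568,.0698,.04,-6.3);c=cam('wrist','w1.png')"
```

```text
t: 2.22
position: [0.6549, 0.0664, 0.2]
eef_rot: [-1.153, 1.293, -1.293]
ft_force: [-0.4, -0.9, 0.4]
gripper_width: 0.0854
t 2.23 p [0.6549 0.0664 0.2   ] yaw -6.57 tilt [ 0. -0.] F [-0.36 -0.89  0.42] w 0.0854
dr [0.0, -0.3, 0.0] xyz [-3.6, 160.0, 1.6] dist 160.1
```

View pics/w1.png

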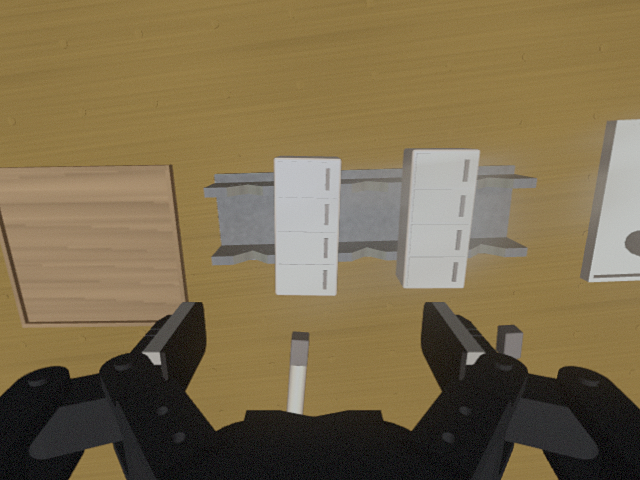

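The wrist picture shows the left box's top at corners (275,158)-(336,295), the right box's at (413,151)-(464,288), and the near rail running from (213,255) to (526,250).

```bash
python3 - <<'E'
from h import *
np.set_printoptions(precision=4,suppress=True)
c=cam("wrist")
def q(name,pts,z):
    P=px2w(c,pts,z)[:,:2]
    print(name,P.mean(0),[round(float(np.linalg.norm(P[i]-P[(i+1)%4])),4) for i in range(4)],
      np.degrees(np.arctan2(*(P[0]-P[3])[::-1])),np.degrees(np.arctan2(*(P[1]-P[2])[::-1])),np.degrees(np.arctan2(*(P[0]-P[1])[::-1]))-90)
q("boxL",[(275,158),(340,158),(336,295),(276,293)],.069)
q("boxR",[(413,151),(478,152),(464,288),(403,286)],.069)
f=c["frame"][100:340,180:560,::-1]
cv2.imwrite("pics/w1z.png",cv2.resize(f,None,fx=2.1,fy=2.1,interpolation=cv2.INTER_CUBIC))
E
```

```text
boxL [0.6583 0.0714] [0.0476, 0.1088, 0.0488, 0.1071] -7.811046725973542 -7.150012828944603 -6.600184245807753
boxR [ 0.6519 -0.0305] [0.0475, 0.1071, 0.0496, 0.1059] -6.654889102814418 -5.547033575423303 -7.407425202456693
```

View pics/w1z.png

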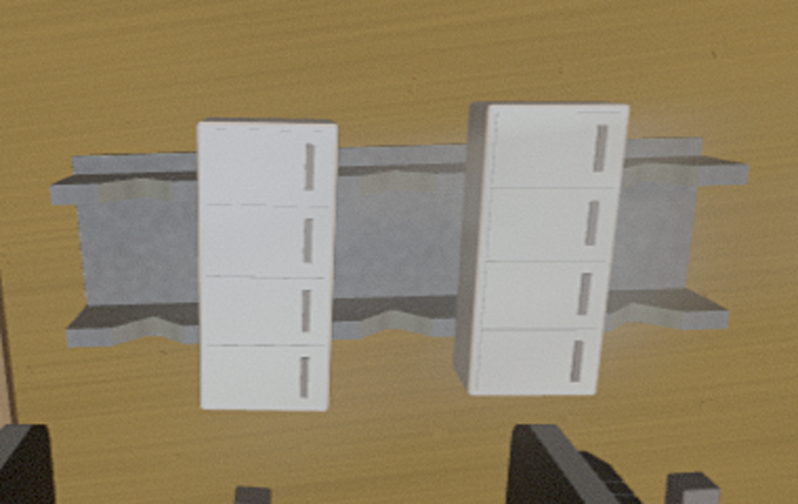

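```bash
python3 -c "
from h import *
st();go(.6575,.0705,.034,-6.6)"
```

```text
t 2.33 p [0.655  0.0664 0.2003] yaw -6.59 tilt [0. 0.] F [-0.55 -0.47 -1.7 ] w 0.0854
dr [-0.0, 0.0, 0.0] xyz [-4.4, 166.3, 2.0] dist 166.3
```

```bash
python3 -m pendant '{"dr":[[0,0,0],[0,0,0],[0,0,0],[0,0,0],[0,0,0]],"xyz":[[-4,30,2],[-4,80,2],[-4,125,2],[-4,150,2],[-4,166,2]],"fingers":[0,0,0,0,0]}'
python3 -m pendant '{"dr":[[0,0,0],[0,0,0],[0,0,0],[0,0,0],[0,0,0]],"xyz":[[0,0,0],[0,0,0],[0,0,0],[0,0,0],[0,0,0]],"fingers":[0,0.2,0.5,0.7,0.7]}' 40
python3 -c "
from h import *
st()"
```

```text
t: 2.95
position: [0.6574, 0.0706, 0.033]
eef_rot: [-1.154, 1.294, -1.293]
ft_force: [-1.0, -0.0, -0.4]
gripper_width: 0.0854
t: 3.58
position: [0.6586, 0.0715, 0.0353]
eef_rot: [-1.152, 1.291, -1.293]
ft_force: [-1.9, -0.5, 6.4]
gripper_width: 0.0495
t 3.58 p [0.6586 0.0715 0.0353] yaw -6.51 tilt [-0.     0.002] F [-1.86 -0.45  6.41] w 0.0495
```

```bash
python3 -m pendant '{"dr":[[0,0,0],[0,0,0],[0,0,0],[0,0,0],[0,0,0]],"xyz":[[0,0,0],[0,0,0],[0,-13,0],[0,-13,0],[0,-13,0]],"fingers":[0.2,0.2,0.2,0.2,0.2]}' 40
python3 -m pendant '{"dr":[[0,0,0],[0,0,0],[0,0,0],[0,0,0],[0,0,0]],"xyz":[[0,0,0],[0,0,0],[0,0,0],[0,0,0],[0,0,0]],"fingers":[0.5,0.7,0.7,0.7,0.7]}' 60
python3 -c "
from h import *
st();go(.6494,.3217,.12,-5.7)"
```

```text
t: 4.2
position: [0.658, 0.0715, 0.0471]
eef_rot: [-1.153, 1.292, -1.292]
ft_force: [0.0, 0.1, -0.4]
gripper_width: 0.0684
t: 4.82
position: [0.6581, 0.0715, 0.0471]
eef_rot: [-1.153, 1.292, -1.293]
ft_force: [0.6, 0.7, 4.9]
gripper_width: 0.0487
t 4.83 p [0.6581 0.0715 0.0471] yaw -6.51 tilt [-0.  0.] F [0.58 0.66 4.94] w 0.0487
dr [-0.0, -0.8, -0.0] xyz [-247.6, -72.9, -37.0] dist 260.8
```

```bash
python3 -m pendant '{"dr":[[0,0,0],[0,0,0],[0,0,0],[0,0,0],[0,0,0]],"xyz":[[0,-25,0],[0,-60,0],[-40,-73,-6],[-85,-73,-12],[-130,-73,-19]],"fingers":[0.7,0.7,0.7,0.7,0.7]}'
python3 -c "
from h import *
st();go(.6494,.3217,.12,-5.7);c=cam('wrist','w2.png')"
```

```text
t: 5.45
position: [0.6533, 0.2039, 0.1194]
eef_rot: [-1.154, 1.293, -1.292]
ft_force: [1.3, -0.0, -1.1]
gripper_width: 0.0485
t 5.45 p [0.6533 0.2039 0.1194] yaw -6.53 tilt [ 0.    -0.001] F [ 1.27 -0.02 -1.06] w 0.0485
dr [0.0, -0.8, 0.0] xyz [-116.6, -0.7, -17.3] dist 117.9
```

View pics/w2.png

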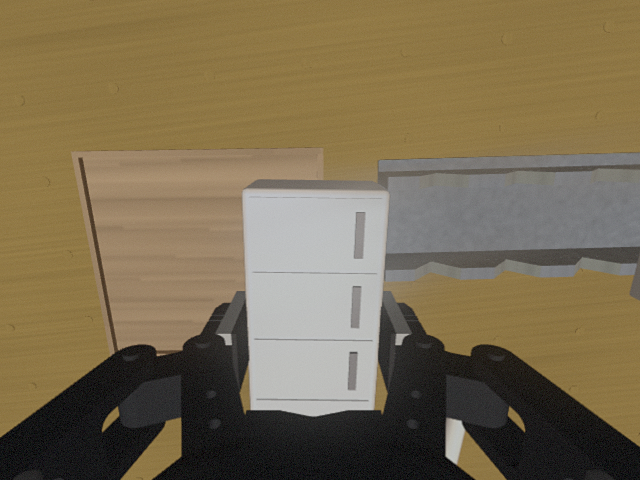

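```bash
python3 -m pendant '{"dr":[[0,-0.8,0],[0,-0.8,0],[0,-0.8,0],[0,-0.8,0],[0,-0.8,0]],"xyz":[[-50,0,-8],[-90,0,-15],[-117,0,-17],[-117,40,-17],[-117,70,-17]],"fingers":[0.7,0.7,0.7,0.7,0.7]}'
python3 -c "
from h import *
st();go(.6494,.3217,.0125,-5.7);c=cam('wrist','w3.png');
w=cam('top');cv2.imwrite('pics/t3.png',cv2.resize(w['frame'][140:300,140:400,::-1],None,fx=3,fy=3))"
```

```text
t: 6.12
position: [0.6492, 0.3208, 0.0476]
eef_rot: [-1.163, 1.283, -1.282]
ft_force: [-0.1, 0.4, -1.3]
gripper_width: 0.0485
t 6.12 p [0.6492 0.3208 0.0476] yaw -5.66 tilt [ 0.001 -0.002] F [-0.07  0.37 -1.28] w 0.0485
dr [0.1, 0.0, 0.1] xyz [-0.9, 35.1, 0.2] dist 35.1
```

View pics/w3.png

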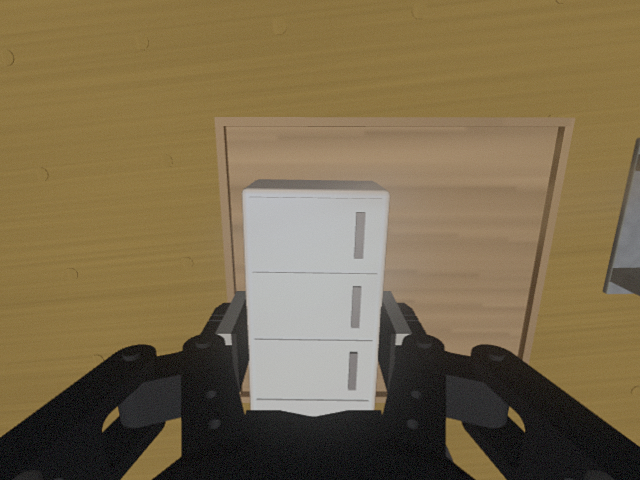

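```bash
python3 -m pendant '{"dr":[[0,0,0],[0,0,0],[0,0,0],[0,0,0],[0,0,0]],"xyz":[[0,20,0],[0,31,0],[0,33,0],[0,35,0],[0,35,0]],"fingers":[0.7,0.7,0.7,0.7,0.7]}'
python3 -c "
from h import *
st()"
```

```text
t: 6.85
position: [0.6504, 0.321, 0.0154]
eef_rot: [-1.16, 1.282, -1.282]
ft_force: [0.4, -0.5, -0.6]
gripper_width: 0.049
t 6.85 p [0.6504 0.321  0.0154] yaw -5.71 tilt [-0.     0.001] F [ 0.35 -0.51 -0.64] w 0.049
```

```bash
python3 -m pendant '{"dr":[[0,0,0],[0,0,0]],"xyz":[[0,0,0],[0,0,0]],"fingers":[0.7,0.7]}'
python3 -m pendant '{"dr":[[0,0,0],[0,0,0]],"xyz":[[0,2,0],[0,2,0]],"fingers":[0.7,0.7]}'
```

```text
t: 7.1
position: [0.6503, 0.321, 0.0151]
eef_rot: [-1.16, 1.282, -1.282]
ft_force: [-0.4, 0.1, -1.0]
gripper_width: 0.0489
t: 7.35
position: [0.65, 0.3209, 0.0126]
eef_rot: [-1.161, 1.282, -1.282]
ft_force: [-0.9, -0.6, -1.3]
gripper_width: 0.049
```

```bash
python3 -c "
from h import *
st();c=cam('scene');cv2.imwrite('pics/s3.png',cv2.resize(c['frame'][100:300,250:550,::-1],None,fx=2.5,fy=2.5))"
```

```text
t 7.35 p [0.65   0.3209 0.0126] yaw -5.71 tilt [ 0. -0.] F [-0.9  -0.6  -1.34] w 0.049
```

View pics/s3.png

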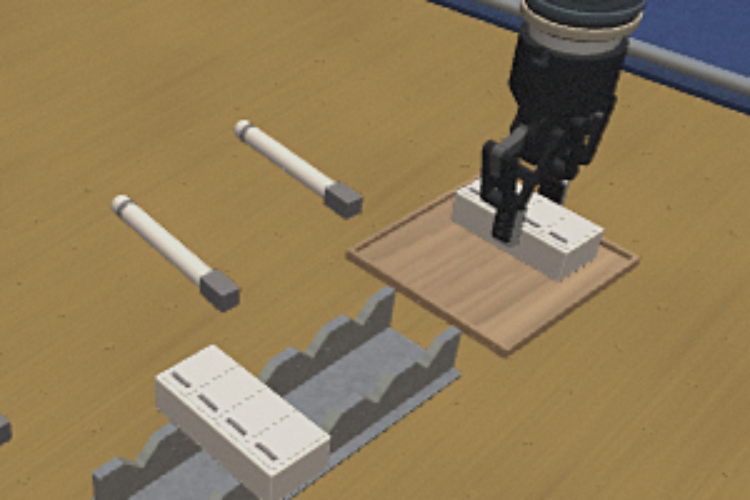

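```bash
python3 -m pendant '{"dr":[[0,0,0],[0,0,0]],"xyz":[[0,1,0],[0,1,0]],"fingers":[0.7,0.7]}'
python3 -m pendant '{"dr":[[0,0,0],[0,0,0]],"xyz":[[0,1,0],[0,1,0]],"fingers":[0.7,0.7]}'
```

```text
t: 7.65
position: [0.6502, 0.321, 0.0121]
eef_rot: [-1.16, 1.282, -1.282]
ft_force: [-1.1, -0.3, 1.7]
gripper_width: 0.0489
t: 7.9
position: [0.6502, 0.321, 0.0121]
eef_rot: [-1.16, 1.282, -1.282]
ft_force: [-5.6, -2.4, 9.8]
gripper_width: 0.0488
```

```bash
python3 -m pendant '{"dr":[[0,0,0],[0,0,0],[0,0,0],[0,0,0],[0,0,0]],"xyz":[[0,0,0],[0,0,0],[0,-10,0],[0,-60,0],[0,-110,0]],"fingers":[0.3,0.25,0.2,0.1,0]}'
python3 -c "
from h import *
st();go(.6518,-.032,.12,-6)"
```

```text
t: 8.52
position: [0.6501, 0.3209, 0.1226]
eef_rot: [-1.161, 1.282, -1.282]
ft_force: [-0.1, 0.3, 0.5]
gripper_width: 0.0854
t 8.53 p [0.6501 0.3209 0.1226] yaw -5.71 tilt [ 0. -0.] F [-0.1   0.25  0.55] w 0.0854
dr [0.0, 0.3, 0.0] xyz [351.0, 2.6, 36.8] dist 352.9
```

```bash
python3 -m pendant '{"dr":[[0,0,0],[0,0,0],[0,0,0],[0,0,0],[0,0,0]],"xyz":[[60,0,6],[120,0,12],[180,0,18],[240,0,24],[300,0,30]],"fingers":[0,0,0,0,0]}'
python3 -m pendant '{"dr":[[0,0,0],[0,0,0],[0,0,0],[0,0,0]],"xyz":[[40,2,6],[51,2,7],[51,2,7],[51,2,7]],"fingers":[0,0,0,0]}'
python3 -c "
from h import *
st();go(.6518,-.032,.048,-6);c=cam('wrist','w4.png')"
```

```text
t: 9.15
position: [0.6502, 0.0175, 0.1218]
eef_rot: [-1.16, 1.281, -1.283]
ft_force: [0.3, 0.4, 0.5]
gripper_width: 0.0854
t: 9.65
position: [0.6521, -0.0306, 0.1191]
eef_rot: [-1.161, 1.281, -1.281]
ft_force: [0.0, -0.7, 0.0]
gripper_width: 0.0852
t 9.65 p [ 0.6521 -0.0306  0.1191] yaw -5.63 tilt [-0.  0.] F [ 0.04 -0.65  0.04] w 0.0852
dr [-0.0, 0.4, -0.0] xyz [1.4, 71.1, -0.2] dist 71.1
```

View pics/w4.png

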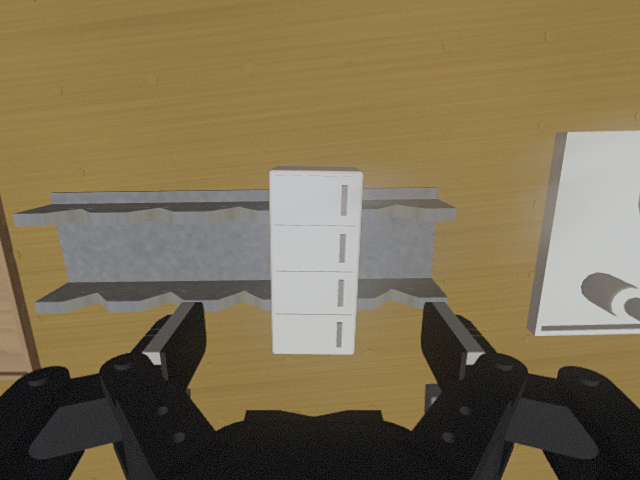

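```bash
python3 -m pendant '{"dr":[[0,0,0],[0,0,0],[0,0,0],[0,0,0],[0,0,0]],"xyz":[[1,30,0],[1,60,0],[1,71,0],[1,71,0],[1,71,0]],"fingers":[0,0,0,0,0.2]}'
python3 -m pendant '{"dr":[[0,0,0],[0,0,0],[0,0,0],[0,0,0],[0,0,0]],"xyz":[[0,0,0],[0,0,0],[0,0,0],[0,0,0],[0,0,0]],"fingers":[0.5,0.7,0.7,0.7,0.7]}' 60
python3 -c "
from h import *
st();go(.6414,.2381,.12,-5.7)"
```

```text
t: 10.32
position: [0.6527, -0.0328, 0.0492]
eef_rot: [-1.159, 1.281, -1.283]
ft_force: [-0.4, -0.3, -0.0]
gripper_width: 0.0695
t: 10.95
position: [0.6528, -0.033, 0.0494]
eef_rot: [-1.159, 1.281, -1.283]
ft_force: [-0.8, 0.4, 6.1]
gripper_width: 0.0487
t 10.95 p [ 0.6528 -0.033   0.0494] yaw -5.71 tilt [-0.     0.002] F [-0.81  0.36  6.07] w 0.0487
dr [-0.1, -0.0, -0.0] xyz [-268.6, -70.7, -38.1] dist 280.4
```

```bash
python3 -m pendant '{"dr":[[0,0,0],[0,0,0],[0,0,0],[0,0,0],[0,0,0]],"xyz":[[0,-25,0],[0,-60,0],[-40,-71,-6],[-90,-71,-13],[-140,-71,-20]],"fingers":[0.7,0.7,0.7,0.7,0.7]}'
python3 -m pendant '{"dr":[[0,0,0],[0,0,0],[0,0,0],[0,0,0],[0,0,0]],"xyz":[[-50,0,-7],[-100,0,-14],[-128,0,-18],[-128,0,-18],[-128,40,-18]],"fingers":[0.7,0.7,0.7,0.7,0.7]}'
python3 -c "
from h import *
st();go(.6414,.2381,.0154,-5.7);c=cam('wrist','w5.png')"
```

```text
t: 11.58
position: [0.6459, 0.1096, 0.1196]
eef_rot: [-1.159, 1.282, -1.283]
ft_force: [1.4, 0.1, -1.0]
gripper_width: 0.0487
t: 12.2
position: [0.6428, 0.2375, 0.0816]
eef_rot: [-1.155, 1.278, -1.284]
ft_force: [0.4, 0.1, -2.3]
gripper_width: 0.0489
t 12.2 p [0.6428 0.2375 0.0816] yaw -5.7 tilt [-0.002  0.006] F [ 0.42  0.08 -2.35] w 0.0489
dr [-0.3, -0.0, -0.1] xyz [-0.3, 66.2, -1.9] dist 66.2
```

View pics/w5.png

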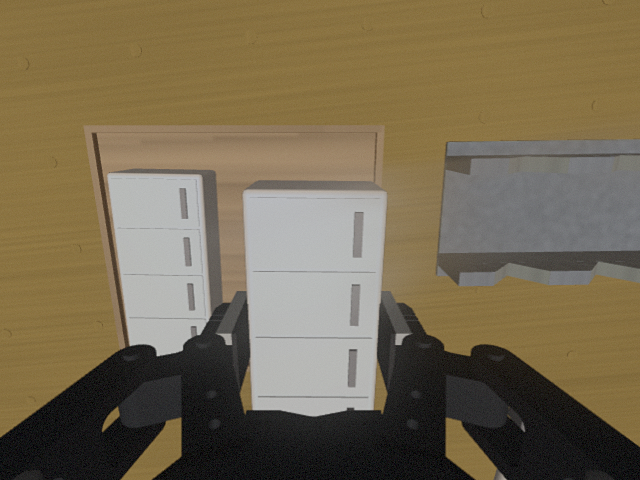

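```bash
python3 -m pendant '{"dr":[[0,0,0],[0,0,0],[0,0,0],[0,0,0],[0,0,0]],"xyz":[[0,30,-1],[0,50,-1],[0,60,-1],[0,60,-1],[0,60,-1]],"fingers":[0.7,0.7,0.7,0.7,0.7]}'
python3 -c "
from h import *
st();go(.6414,.2381,.0144,-5.7)"
```

```text
t: 12.88
position: [0.6404, 0.2377, 0.0199]
eef_rot: [-1.159, 1.281, -1.282]
ft_force: [0.1, -0.5, -0.8]
gripper_width: 0.0488
t 12.88 p [0.6404 0.2377 0.0199] yaw -5.71 tilt [-0.001  0.001] F [ 0.06 -0.5  -0.76] w 0.0488
dr [-0.1, -0.0, -0.0] xyz [-0.5, 5.5, 0.9] dist 5.6
```

```bash
python3 -m pendant '{"dr":[[0,0,0],[0,0,0],[0,0,0]],"xyz":[[0,2,0],[0,4,0],[0,4,0]],"fingers":[0.7,0.7,0.7]}'
python3 -m pendant '{"dr":[[0,0,0],[0,0,0]],"xyz":[[0,1,0],[0,1,0]],"fingers":[0.7,0.7]}'
python3 -m pendant '{"dr":[[0,0,0],[0,0,0]],"xyz":[[0,1,0],[0,1,0]],"fingers":[0.7,0.7]}'
```

```text
t: 13.25
position: [0.6397, 0.2376, 0.0148]
eef_rot: [-1.161, 1.282, -1.282]
ft_force: [0.5, -0.2, -1.5]
gripper_width: 0.0487
t: 13.5
position: [0.6399, 0.2376, 0.0144]
eef_rot: [-1.16, 1.282, -1.282]
ft_force: [-3.5, -1.1, 4.9]
gripper_width: 0.0485
t: 13.75
position: [0.6399, 0.2376, 0.0144]
eef_rot: [-1.16, 1.282, -1.282]
ft_force: [-7.9, -2.5, 14.3]
gripper_width: 0.0485
```

```bash
python3 -m pendant '{"dr":[[0,0,0],[0,0,0],[0,0,0],[0,0,0],[0,0,0]],"xyz":[[0,0,0],[0,0,0],[0,-15,0],[0,-70,0],[0,-130,0]],"fingers":[0.3,0.3,0.3,0.3,0.3]}'
python3 - <<'E'
from h import *
np.set_printoptions(precision=4,suppress=True)
st()
c=cam('wrist','w6.png')
t=cam('top','t6.png')
for p in pens(t): print(p[0],[round(float(q),4) for q in p[1:]])
E
```

```text
t: 14.38
position: [0.6396, 0.2375, 0.1448]
eef_rot: [-1.161, 1.283, -1.282]
ft_force: [0.7, 0.5, 0.3]
gripper_width: 0.0596
t 14.38 p [0.6396 0.2375 0.1448] yaw -5.71 tilt [ 0.    -0.001] F [0.74 0.5  0.26] w 0.0596
[0.4546 0.1084] [-11.0378, 0.1586, 0.0168, 0.0365]
[ 0.4457 -0.3001] [-2.7327, 0.1592, 0.0168, 0.0419]
[ 0.4361 -0.1173] [-3.1746, 0.1599, 0.0167, 0.0462]
```

View pics/w6.png

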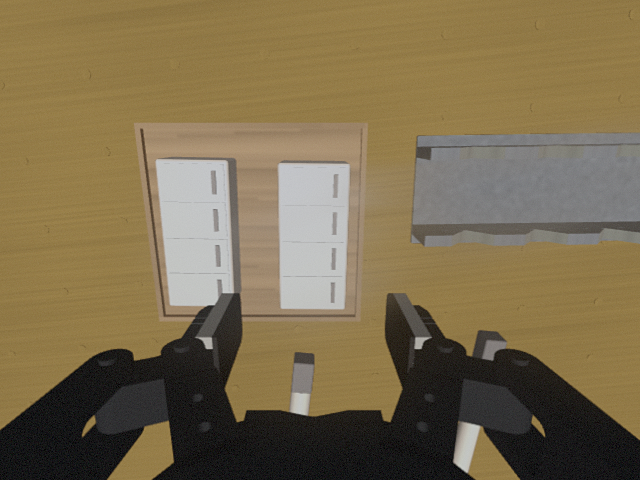

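View pics/t6.png

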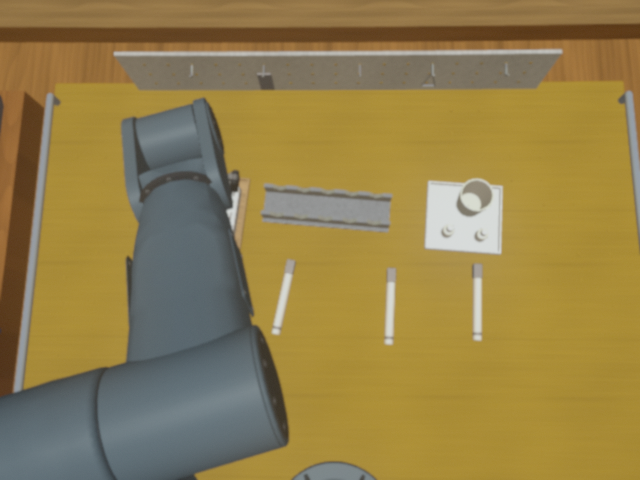

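Both boxes lie flat in the tray in the wrist view, at (195,235) and (313,235), well inside the rim. The rest is empty, so I can fit its pose with an overlay in two views.

```bash
cat >> h.py <<'E'
def rackpts(x,y,yaw):
    a=np.radians(yaw);M=np.array([[np.cos(a),-np.sin(a),0],[np.sin(a),np.cos(a),0],[0,0,1]])
    segs=[]
    def P(l): return (np.array(l)@M.T+[x,y,0])
    b=[(-.042,-.138,.004),(.042,-.138,.004),(.042,.138,.004),(-.042,.138,.004),(-.042,-.138,.004)];segs.append(P(b))
    for rx in (-.034,-.026,.026,.034):
        l=[(rx,-.138,.039)]
        for k in range(-2,3):
            yc=k*.052;l+=[(rx,yc-.015,.039),(rx,yc,.024),(rx,yc+.015,.039)]
        l.append((rx,.138,.039));segs.append(P(l))
    return segs
def overlay(c,pose,crop,f,name):
    x0,y0,x1,y1=crop
    im=cv2.resize(c["frame"][y0:y1,x0:x1,::-1],None,fx=f,fy=f,interpolation=cv2.INTER_CUBIC)
    for i,s in enumerate(rackpts(*pose)):
        q=((w2px(c,s)-[x0,y0]+.5)*f-.5)
        cv2.polylines(im,[np.round(q*8).astype(np.int32)],False,[(0,0,255),(255,0,0),(0,255,0),(255,0,0),(0,255,0)][i],1,cv2.LINE_AA,3)
    cv2.imwrite("pics/"+name,im)
E
python3 - <<'E'
from h import *
t=cam('top');overlay(t,(.6503,.0169,-4.6),(255,170,400,245),5.4,"o1.png")
t=cam('scene');overlay(t,(.6503,.0169,-4.6),(270,200,450,345),4.1,"o2.png")
E
```

```text
(no output)
```

View pics/o1.png

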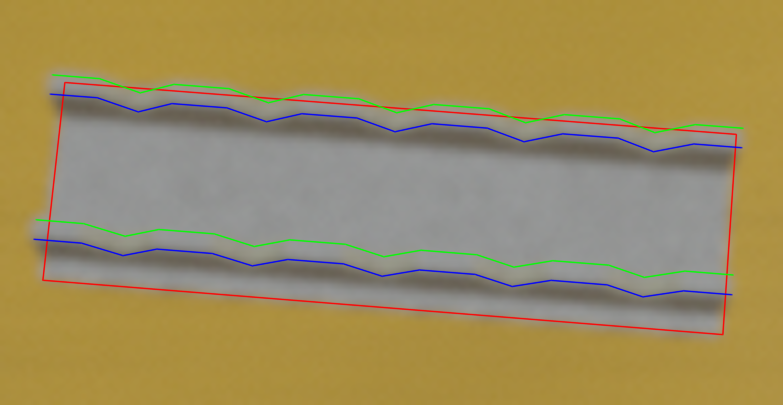

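View pics/o2.png

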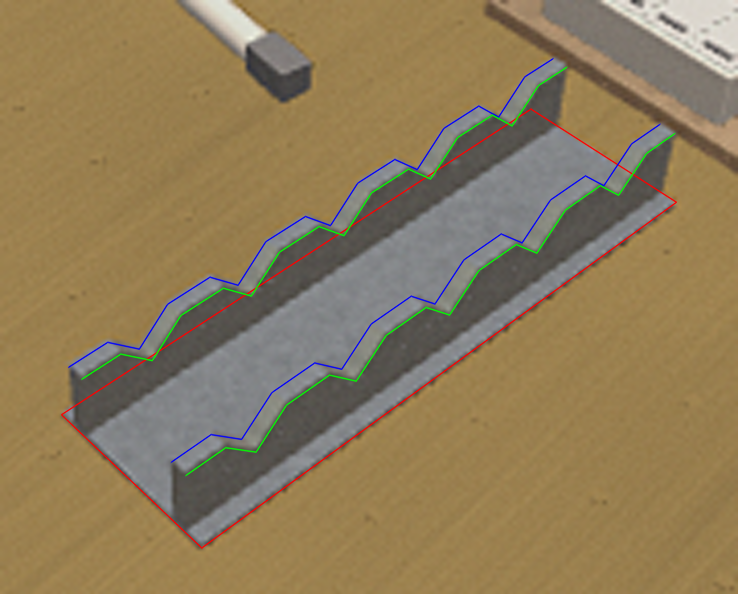

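```bash
python3 - <<'E'
from h import *
st();go(.4488,.2719,.12,-11.2)
E
```

```text
t 14.57 p [0.6403 0.2377 0.1448] yaw -5.7 tilt [-0.001  0.003] F [-0.72  0.01 -0.45] w 0.0598
dr [-0.2, 5.5, -0.1] xyz [-14.9, 24.3, -194.0] dist 196.1
```

```bash
python3 -m pendant '{"dr":[[0,5.5,0],[0,5.5,0],[0,5.5,0],[0,5.5,0],[0,5.5,0]],"xyz":[[-4,5,-55],[-8,12,-110],[-12,18,-165],[-15,24,-194],[-15,24,-194]],"fingers":[0.3,0.3,0.3,0.3,0.3]}'
python3 - <<'E'
from h import *
st();c=cam('wrist','w7.png');go(.4488,.2719,.005,-11.2)
E
```

```text
t: 15.2
position: [0.446, 0.2717, 0.1177]
eef_rot: [-1.115, 1.352, -1.351]
ft_force: [1.3, 0.0, 0.2]
gripper_width: 0.0595
t 15.2 p [0.446  0.2717 0.1177] yaw -11.11 tilt [ 0.002 -0.003] F [1.29 0.03 0.17] w 0.0595
dr [0.1, 0.0, 0.1] xyz [-0.5, 113.3, 1.2] dist 113.3
```

View pics/w7.png

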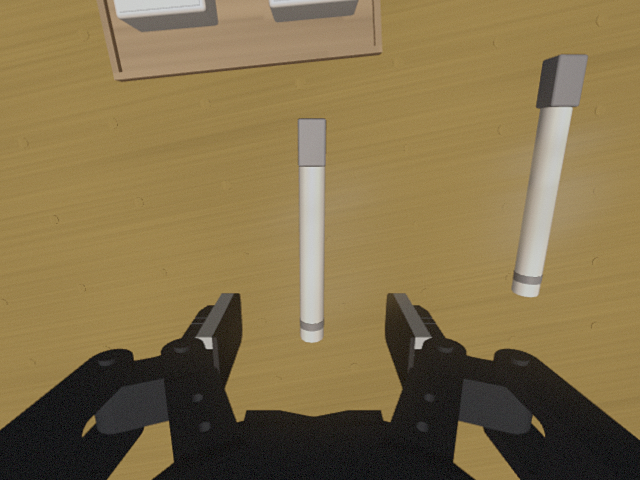

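The pen stands upright in the picture at column 313, midway between the fingers.

```bash
python3 -m pendant '{"dr":[[0,0,0],[0,0,0],[0,0,0],[0,0,0],[0,0,0]],"xyz":[[0,40,2],[0,80,2],[0,105,2],[0,112,2],[0,112,2]],"fingers":[0.3,0.3,0.3,0.3,0.3]}'
python3 -c "
from h import *
st()"
python3 -m pendant '{"dr":[[0,0,0],[0,0,0],[0,0,0],[0,0,0],[0,0,0]],"xyz":[[0,0,0],[0,0,0],[0,0,0],[0,0,0],[0,0,0]],"fingers":[0.5,0.7,0.9,0.95,0.95]}' 40
python3 -c "
from h import *
st()"
```

```text
t: 15.88
position: [0.4508, 0.2713, 0.0069]
eef_rot: [-1.11, 1.352, -1.352]
ft_force: [-0.2, -0.4, 0.1]
gripper_width: 0.06
t 15.88 p [0.4508 0.2713 0.0069] yaw -11.23 tilt [ 0. -0.] F [-0.16 -0.39  0.12] w 0.06
t: 16.5
position: [0.4506, 0.2716, 0.0077]
eef_rot: [-1.109, 1.351, -1.352]
ft_force: [-1.6, -1.1, 6.8]
gripper_width: 0.0157
t 16.5 p [0.4506 0.2716 0.0077] yaw -11.2 tilt [-0.001  0.001] F [-1.62 -1.11  6.76] w 0.0157
```

```bash
python3 -m pendant '{"dr":[[0,0,0],[0,0,0],[0,0,0],[0,0,0],[0,0,0]],"xyz":[[0,0,0],[0,0,0],[0,3,0],[0,6,0],[0,6,0]],"fingers":[0.5,0.5,0.5,0.5,0.5]}' 40
python3 -c "
from h import *
st()"
```

```text
t: 17.12
position: [0.45, 0.2713, 0.0005]
eef_rot: [-1.111, 1.352, -1.352]
ft_force: [0.6, -0.2, 0.9]
gripper_width: 0.0427
t 17.12 p [0.45   0.2713 0.0005] yaw -11.21 tilt [ 0.    -0.001] F [ 0.64 -0.18  0.87] w 0.0427
```

```bash
python3 -m pendant '{"dr":[[0,0,0],[0,0,0],[0,0,0],[0,0,0],[0,0,0]],"xyz":[[0,-2.5,0],[0,-2.5,0],[0,-2.5,0],[0,-2.5,0],[0,-2.5,0]],"fingers":[0.5,0.8,0.95,0.95,0.95]}' 40
python3 -c "
from h import *
st();go(.6586,.1206,.12,-4.6);c=cam('wrist','w8.png')"
```

```text
t: 17.75
position: [0.4503, 0.2715, 0.0037]
eef_rot: [-1.11, 1.352, -1.352]
ft_force: [-0.8, -0.2, 5.8]
gripper_width: 0.0162
t 17.75 p [0.4503 0.2715 0.0037] yaw -11.2 tilt [-0.  0.] F [-0.85 -0.22  5.85] w 0.0162
dr [-0.0, -6.6, -0.0] xyz [107.5, -116.2, 233.6] dist 282.2
```

View pics/w8.png

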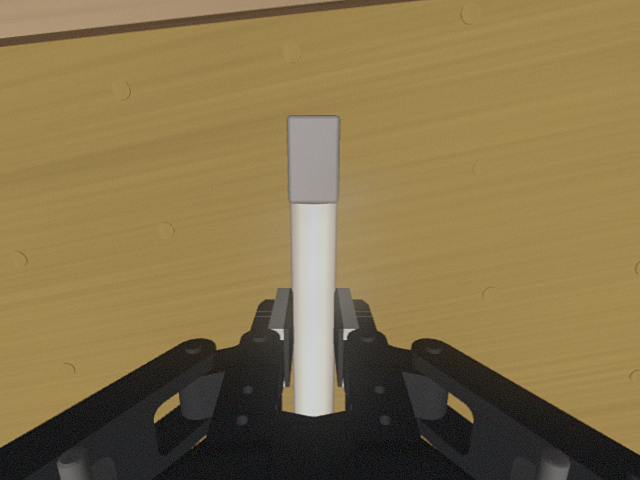

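```bash
python3 - <<'E'
from h import *
c=cam('wrist');P=px2w(c,[(314,116),(314,203)],.018)
s=ctrl.read_state();R0=R.from_rotvec(s["eef_rot"]).as_matrix()
for p in P: print((R0.T@(p-s["position"])*1000).round(1))
E
python3 -m pendant '{"dr":[[0,0,0],[0,0,0],[0,0,0],[0,0,0],[0,0,0]],"xyz":[[0,-20,0],[0,-60,0],[0,-110,0],[20,-117,45],[45,-117,98]],"fingers":[0.95,0.95,0.95,0.95,0.95]}'
python3 -c "
from h import *
st();go(.6586,.1206,.12,-4.6)"
```

```text
[ -0.3 -14.3  77.9]
[ -0.3 -14.3  48.6]
t: 18.48
position: [0.5388, 0.2081, 0.1217]
eef_rot: [-1.109, 1.349, -1.351]
ft_force: [0.8, 1.2, -0.8]
gripper_width: 0.0163
t 18.48 p [0.5388 0.2081 0.1217] yaw -11.1 tilt [-0.001  0.002] F [ 0.81  1.15 -0.84] w 0.0163
dr [-0.1, -6.5, -0.1] xyz [62.8, 1.9, 134.4] dist 148.4
```

```bash
python3 -m pendant '{"dr":[[0,-3,0],[0,-6.5,0],[0,-6.5,0],[0,-6.5,0],[0,-6.5,0]],"xyz":[[25,2,54],[50,2,107],[63,2,136],[63,2,136],[63,2,136]],"fingers":[0.95,0.95,0.95,0.95,0.95]}'
python3 -c "
from h import *
st();go(.660,.1205,.045,-4.6);c=cam('wrist','w9.png')"
```

```text
t: 19.1
position: [0.6579, 0.1205, 0.118]
eef_rot: [-1.17, 1.27, -1.269]
ft_force: [-0.6, -0.5, 0.2]
gripper_width: 0.0159
t 19.1 p [0.6579 0.1205 0.118 ] yaw -4.7 tilt [ 0.    -0.001] F [-0.65 -0.47  0.16] w 0.0159
dr [0.1, -0.1, 0.0] xyz [-0.2, 73.0, 2.2] dist 73.0
```

View pics/w9.png

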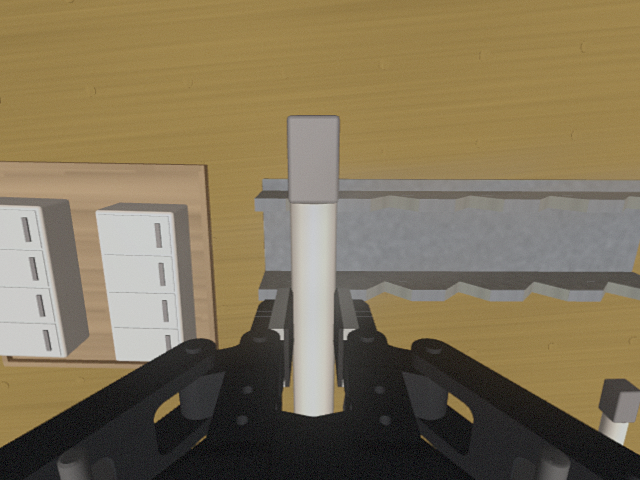

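```bash
python3 -m pendant '{"dr":[[0,0,0],[0,0,0],[0,0,0],[0,0,0],[0,0,0]],"xyz":[[0,30,2],[0,55,2],[0,70,2],[0,73,2],[0,73,2]],"fingers":[0.95,0.95,0.95,0.95,0.95]}'
python3 - <<'E'
from h import *
st();go(.660,.1205,.034,-4.6)
c=cam('wrist');f=c["frame"][80:440,160:520,::-1];cv2.imwrite("pics/w10.png",cv2.resize(f,None,fx=1.6,fy=1.6))
c=cam('scene');f=c["frame"][180:350,260:480,::-1];cv2.imwrite("pics/s10.png",cv2.resize(f,None,fx=3,fy=3))
E
```

```text
t: 19.77
position: [0.661, 0.1201, 0.0461]
eef_rot: [-1.169, 1.269, -1.27]
ft_force: [-0.2, 0.1, -0.8]
gripper_width: 0.016
t 19.77 p [0.661  0.1201 0.0461] yaw -4.69 tilt [-0.     0.001] F [-0.24  0.14 -0.76] w 0.016
dr [-0.0, -0.1, -0.0] xyz [-0.3, 12.1, -1.1] dist 12.1
```

View pics/w10.png

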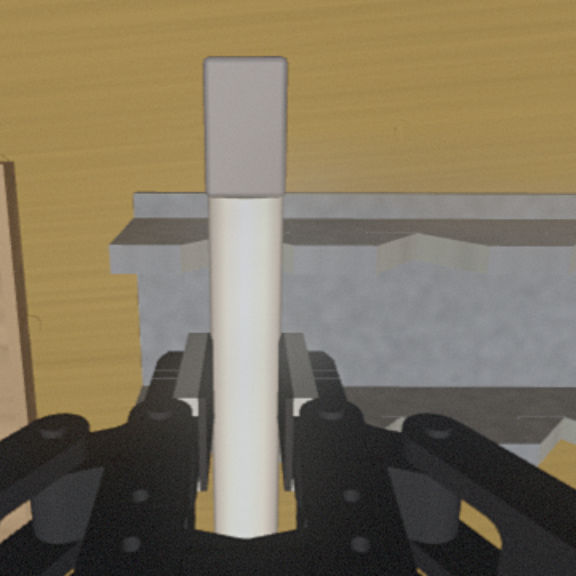

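View pics/s10.png

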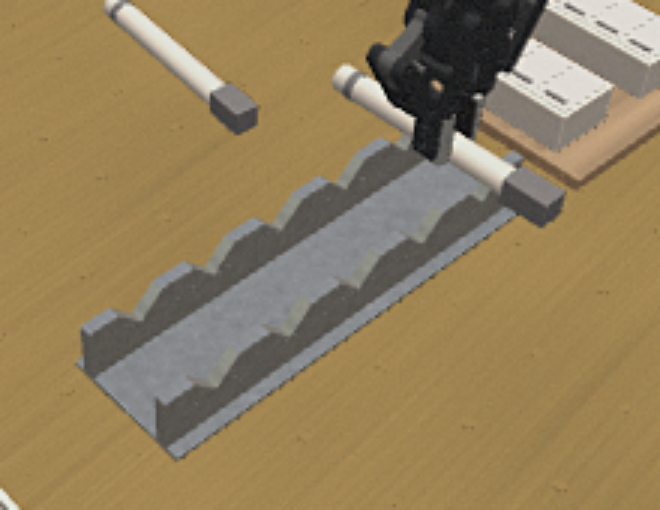

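```bash
python3 -m pendant '{"dr":[[0,0,0],[0,0,0],[0,0,0],[0,0,0],[0,0,0]],"xyz":[[0,4,0],[0,8,0],[0,12,0],[0,12,0],[0,12,0]],"fingers":[0.95,0.95,0.95,0.95,0.95]}'
python3 -m pendant '{"dr":[[0,0,0],[0,0,0]],"xyz":[[0,1,0],[0,1,0]],"fingers":[0.95,0.95]}'

```

```text
t: 20.5
position: [0.6609, 0.1203, 0.0335]
eef_rot: [-1.168, 1.269, -1.269]
ft_force: [-0.8, 4.1, 3.3]
gripper_width: 0.016
t: 20.75
position: [0.661, 0.1203, 0.0333]
eef_rot: [-1.168, 1.269, -1.269]
ft_force: [-3.2, 4.8, 9.2]
gripper_width: 0.0165
```

```bash
python3 -m pendant '{"dr":[[0,0,0],[0,0,0],[0,0,0],[0,0,0]],"xyz":[[0,-2,0],[-1,-2,0],[-1,-0.5,0],[-1,-0.5,0]],"fingers":[0.95,0.95,0.95,0.95]}'
python3 -m pendant '{"dr":[[0,0,0],[0,0,0]],"xyz":[[0,1,0],[0,1,0]],"fingers":[0.95,0.95]}'
```

```text
t: 21.25
position: [0.6609, 0.1208, 0.033]
eef_rot: [-1.169, 1.269, -1.269]
ft_force: [-0.4, 1.3, 4.4]
gripper_width: 0.0163
t: 21.5
position: [0.6611, 0.1211, 0.0325]
eef_rot: [-1.168, 1.269, -1.269]
ft_force: [-1.6, 2.3, 7.6]
gripper_width: 0.0162
```

```bash
python3 -m pendant '{"dr":[[0,0,0],[0,0,0],[0,0,0],[0,0,0]],"xyz":[[-0.7,-0.5,0],[-0.7,0,0],[-0.7,0,0],[-0.7,0,0]],"fingers":[0.95,0.95,0.95,0.95]}' 20
python3 -m pendant '{"dr":[[0,0,0],[0,0,0],[0,0,0]],"xyz":[[0,0,0],[0,0,0],[0,0,0]],"fingers":[0.76,0.72,0.70]}'
python3 - <<'E'
from h import *
st()
c=cam('wrist');f=c["frame"][80:440,160:520,::-1];cv2.imwrite("pics/w11.png",cv2.resize(f,None,fx=1.6,fy=1.6))
E
```

```text
t: 22.0
position: [0.6611, 0.1216, 0.0321]
eef_rot: [-1.169, 1.269, -1.269]
ft_force: [-0.2, 1.5, 5.6]
gripper_width: 0.0162
t: 22.38
position: [0.6608, 0.1214, 0.0316]
eef_rot: [-1.17, 1.27, -1.269]
ft_force: [-0.1, 0.1, 0.1]
gripper_width: 0.0254
t 22.38 p [0.6608 0.1214 0.0316] yaw -4.71 tilt [ 0. -0.] F [-0.12  0.1   0.05] w 0.0254
```

View pics/w11.png

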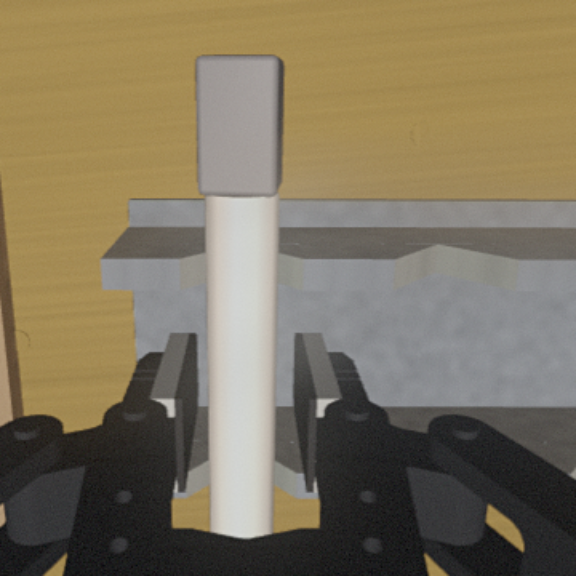

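```bash
python3 -m pendant '{"dr":[[0,0,0],[0,0,0],[0,0,0],[0,0,0],[0,0,0]],"xyz":[[-1,0,0],[-1,-15,0],[-1,-50,0],[-1,-90,0],[-1,-90,0]],"fingers":[0.6,0.6,0.6,0.5,0.5]}' 40
python3 - <<'E'
from h import *
st();go(.4546,.1084,.12,-11.1)
E
```

```text
t: 23.05
position: [0.6629, 0.1228, 0.1265]
eef_rot: [-1.163, 1.265, -1.272]
ft_force: [-1.1, 0.3, -0.3]
gripper_width: 0.0427
t 23.05 p [0.6629 0.1228 0.1265] yaw -4.7 tilt [-0.001  0.007] F [-1.14  0.29 -0.25] w 0.0427
dr [-0.4, 6.4, -0.1] xyz [31.4, 5.1, -206.5] dist 208.9
```

```bash
python3 -m pendant '{"dr":[[0,6.4,0],[0,6.4,0],[0,6.4,0],[0,6.4,0],[0,6.4,0]],"xyz":[[8,1,-55],[16,2,-110],[24,4,-165],[31,5,-206],[31,5,-206]],"fingers":[0.4,0.4,0.4,0.4,0.4]}'
python3 - <<'E'
from h import *
np.set_printoptions(precision=4,suppress=True)
st()
t=cam('top');cv2.imwrite('pics/t12.png',t['frame'][:,:,::-1])
for p in pens(t): print(p[0],[round(float(q),4) for q in p[1:]])
c=cam('wrist','w12.png')
for p in pens(c): print('w',p[0],[round(float(q),4) for q in p[1:]])
go(.4546,.1084,.005,-11.1)
E
```

```text
t: 23.68
position: [0.4506, 0.1083, 0.1168]
eef_rot: [-1.113, 1.352, -1.35]
ft_force: [0.7, -0.7, -0.1]
gripper_width: 0.0512
t 23.68 p [0.4506 0.1083 0.1168] yaw -11.09 tilt [ 0.001 -0.002] F [ 0.68 -0.68 -0.09] w 0.0512
[ 0.4361 -0.1173] [-3.1717, 0.1599, 0.0168, 0.0482]
[ 0.3987 -0.3175] [-0.625, 0.1592, 0.017, 0.0471]
w [ 0.4339 -0.1114] [0.7185, 0.1632, 0.0181, 0.0179]
w [0.4525 0.11  ] [169.0523, 0.1628, 0.0174, -0.0035]
dr [-0.1, 0.0, -0.0] xyz [0.0, 112.3, 0.8] dist 112.3
```

View pics/w12.png

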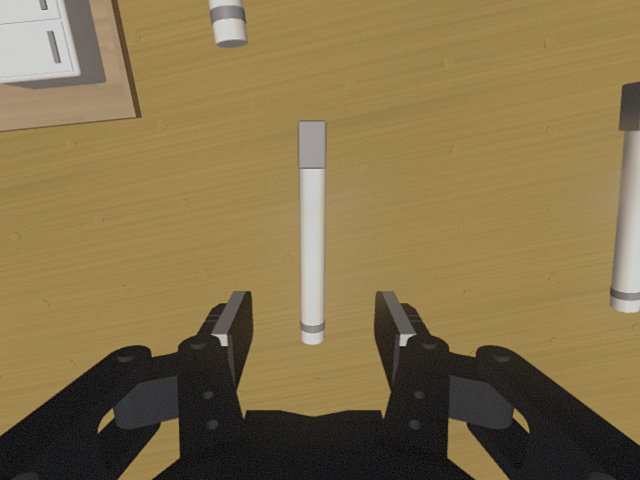

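View pics/t12.png

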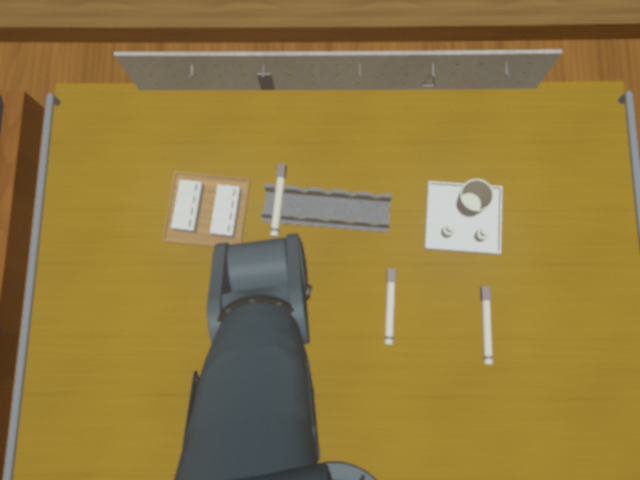

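Pen1 lies in groove 5. The knock has happened: pen4 has moved to (0.399,-0.318), at pixel (487,325). Now I grasp the second pen.

```bash
python3 -m pendant '{"dr":[[0,0,0],[0,0,0],[0,0,0],[0,0,0],[0,0,0]],"xyz":[[0,40,2],[0,80,2],[0,106,2],[0,113,2],[0,113,2]],"fingers":[0.4,0.4,0.4,0.4,0.4]}'
python3 -m pendant '{"dr":[[0,0,0],[0,0,0]],"xyz":[[0,0,0],[0,0,0]],"fingers":[0.4,0.4]}'
python3 -c "
from h import *
st();go(.4540,.1086,.0025,-11.1)"
```

```text
t: 24.4
position: [0.4558, 0.1082, 0.004]
eef_rot: [-1.111, 1.35, -1.351]
ft_force: [-0.5, 0.5, 0.9]
gripper_width: 0.0511
t: 24.65
position: [0.4557, 0.1082, 0.0047]
eef_rot: [-1.11, 1.349, -1.351]
ft_force: [0.7, 0.8, 0.7]
gripper_width: 0.0514
t 24.65 p [0.4557 0.1082 0.0047] yaw -11.1 tilt [-0.001  0.002] F [0.75 0.85 0.67] w 0.0514
dr [-0.1, -0.0, -0.0] xyz [-0.1, 2.2, -1.7] dist 2.8
```

```bash
python3 -m pendant '{"dr":[[0,0,0],[0,0,0],[0,0,0],[0,0,0],[0,0,0]],"xyz":[[0,1.5,-1.7],[0,1.5,-1.7],[0,1.5,-1.7],[0,1.5,-1.7],[0,1.5,-1.7]],"fingers":[0.4,0.8,0.95,0.95,0.95]}' 40
python3 - <<'E'
from h import *
st();go(.6545,.0707,.12,-4.6)
c=cam('wrist');f=c["frame"][80:440,160:520,::-1];cv2.imwrite("pics/w13.png",cv2.resize(f,None,fx=1.6,fy=1.6))
s=ctrl.read_state();R0=R.from_rotvec(s["eef_rot"]).as_matrix()
for p in px2w(c,[(314,116),(314,203)],.018): print((R0.T@(p-s["position"])*1000).round(1))
E
```

```text
t: 25.28
position: [0.4535, 0.1085, 0.0026]
eef_rot: [-1.111, 1.35, -1.351]
ft_force: [-2.5, -0.2, 5.8]
gripper_width: 0.0164
t 25.27 p [0.4535 0.1085 0.0026] yaw -11.1 tilt [-0.  0.] F [-2.48 -0.25  5.84] w 0.0164
dr [-0.0, -6.5, -0.0] xyz [-1.7, -117.4, 204.6] dist 235.9
[ -0.3 -15.5  77.8]
[ -0.2 -15.5  48.9]
```

View pics/w13.png

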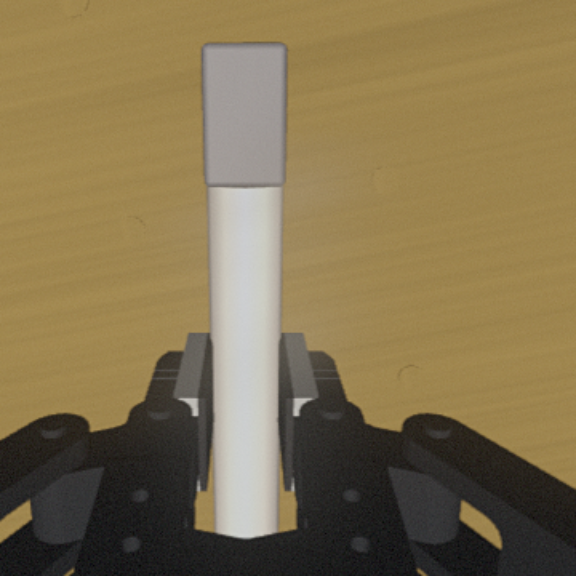

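```bash
python3 -m pendant '{"dr":[[0,0,0],[0,0,0],[0,0,0],[0,-3,0],[0,-6.5,0]],"xyz":[[0,-20,0],[0,-60,0],[0,-110,0],[0,-117,50],[-1,-117,105]],"fingers":[0.95,0.95,0.95,0.95,0.95]}'
python3 -c "
from h import *
st();go(.6540,.0707,.12,-4.6)"
```

```text
t: 25.95
position: [0.5583, 0.0891, 0.1209]
eef_rot: [-1.169, 1.265, -1.267]
ft_force: [0.1, 0.6, 0.3]
gripper_width: 0.0161
t 25.95 p [0.5583 0.0891 0.1209] yaw -4.47 tilt [-0.     0.002] F [0.12 0.61 0.25] w 0.0161
dr [-0.1, 0.1, -0.0] xyz [10.9, 1.1, 96.8] dist 97.4
```

```bash
python3 -m pendant '{"dr":[[0,0,0],[0,0,0],[0,0,0],[0,0,0],[0,0,0]],"xyz":[[6,1,50],[11,1,97],[11,1,97],[11,40,97],[11,60,97]],"fingers":[0.95,0.95,0.95,0.95,0.95]}'
python3 - <<'E'
from h import *
st();go(.6540,.0707,.045,-4.6)
c=cam('wrist');f=c["frame"][80:440,160:520,::-1];cv2.imwrite("pics/w14.png",cv2.resize(f,None,fx=1.6,fy=1.6))
E
```

```text
t: 26.58
position: [0.6509, 0.0706, 0.0573]
eef_rot: [-1.173, 1.27, -1.267]
ft_force: [-0.4, 0.7, -0.4]
gripper_width: 0.0161
t 26.57 p [0.6509 0.0706 0.0573] yaw -4.6 tilt [ 0.    -0.003] F [-0.37  0.67 -0.4 ] w 0.0161
dr [0.2, 0.0, 0.0] xyz [-0.4, 12.3, 3.1] dist 12.7
```

View pics/w14.png

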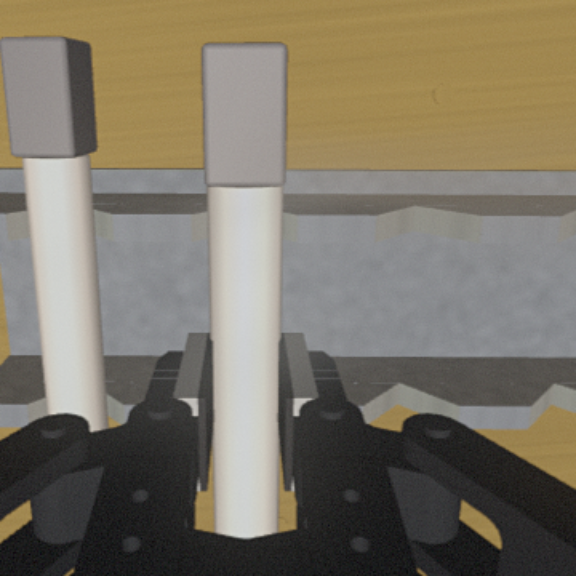

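```bash
python3 -m pendant '{"dr":[[0,0,0],[0,0,0],[0,0,0],[0,0,0],[0,0,0]],"xyz":[[0,8,1],[0,16,1],[0,19,1],[0,21,1],[0,21,1]],"fingers":[0.95,0.95,0.95,0.95,0.95]}'
python3 -m pendant '{"dr":[[0,0,0],[0,0,0]],"xyz":[[0,0,0],[0,0,0]],"fingers":[0.95,0.95]}'
python3 -c "
from h import *
st();go(.6540,.0707,.031,-4.6)"
```

```text
t: 27.25
position: [0.6536, 0.0704, 0.0386]
eef_rot: [-1.17, 1.268, -1.268]
ft_force: [-0.0, -0.3, -0.1]
gripper_width: 0.0165
t: 27.5
position: [0.6536, 0.0704, 0.0386]
eef_rot: [-1.17, 1.268, -1.268]
ft_force: [-0.6, 0.5, -0.8]
gripper_width: 0.0164
t 27.5 p [0.6536 0.0704 0.0386] yaw -4.61 tilt [-0.  0.] F [-0.55  0.53 -0.78] w 0.0164
dr [-0.0, -0.0, -0.0] xyz [-0.4, 7.6, 0.4] dist 7.6
```

```bash
python3 -m pendant '{"dr":[[0,0,0],[0,0,0],[0,0,0],[0,0,0]],"xyz":[[0,3,0],[0,5,0],[0,6,0],[0,6,0]],"fingers":[0.95,0.95,0.95,0.95]}'
python3 -m pendant '{"dr":[[0,0,0],[0,0,0]],"xyz":[[0,1,0],[0,1,0]],"fingers":[0.95,0.95]}'
python3 -m pendant '{"dr":[[0,0,0],[0,0,0]],"xyz":[[0,1,0],[0,1,0]],"fingers":[0.95,0.95]}'
```

```text
t: 28.0
position: [0.6534, 0.0704, 0.0323]
eef_rot: [-1.17, 1.268, -1.268]
ft_force: [-0.1, 0.7, -0.5]
gripper_width: 0.016
t: 28.25
position: [0.6534, 0.0704, 0.0313]
eef_rot: [-1.17, 1.268, -1.268]
ft_force: [-0.2, 0.2, 0.4]
gripper_width: 0.0162
t: 28.5
position: [0.6536, 0.0705, 0.0306]
eef_rot: [-1.17, 1.268, -1.268]
ft_force: [0.1, 1.0, 1.7]
gripper_width: 0.0165
```

Seated at the expected height (TCP 30.6 mm) with about 2 N. Now a gentle release.

```bash
python3 -m pendant '{"dr":[[0,0,0],[0,0,0],[0,0,0],[0,0,0]],"xyz":[[0,0.5,0],[0,0.5,0],[0,0.5,0],[0,0.5,0]],"fingers":[0.95,0.78,0.72,0.70]}'
python3 -m pendant '{"dr":[[0,0,0],[0,0,0],[0,0,0],[0,0,0],[0,0,0]],"xyz":[[0,0,0],[0,-15,0],[0,-50,0],[0,-90,0],[0,-90,0]],"fingers":[0.62,0.62,0.62,0.5,0.5]}'
python3 - <<'E'
from h import *
st();go(.4361,-.1173,.12,-3.2)
c=cam('wrist');f=c["frame"][80:440,100:580,::-1];cv2.imwrite("pics/w15.png",cv2.resize(f,None,fx=1.6,fy=1.6))
E
```

```text
t: 29.0
position: [0.6533, 0.0703, 0.0297]
eef_rot: [-1.17, 1.268, -1.268]
ft_force: [-0.3, -0.4, -0.1]
gripper_width: 0.0258
t: 29.62
position: [0.6554, 0.0705, 0.1244]
eef_rot: [-1.165, 1.263, -1.271]
ft_force: [0.5, -0.4, 0.4]
gripper_width: 0.0428
t 29.62 p [0.6554 0.0705 0.1244] yaw -4.61 tilt [-0.001  0.007] F [ 0.46 -0.41  0.39] w 0.0428
dr [-0.4, -1.4, -0.0] xyz [204.8, 2.9, -203.5] dist 288.7
```

View pics/w15.png

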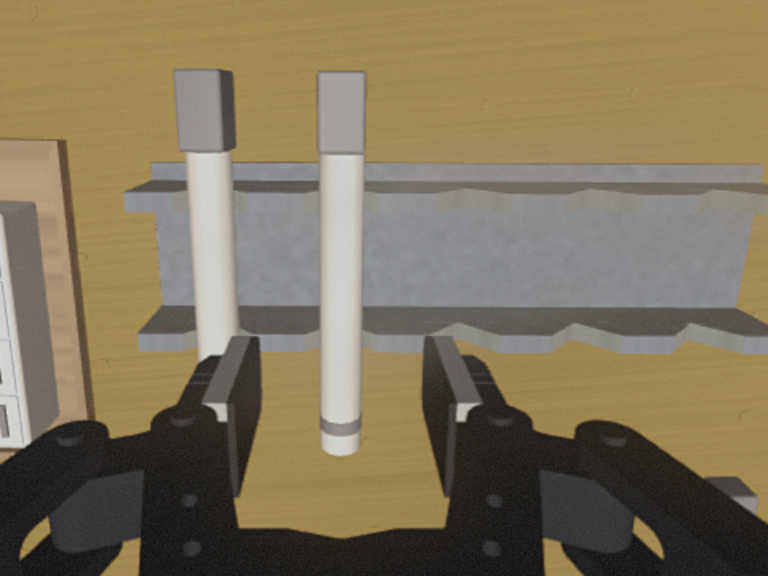

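Both pens are seated, at columns 205 and 341 of this view. On to the third pen.

```bash
python3 -m pendant '{"dr":[[0,-1.4,0],[0,-1.4,0],[0,-1.4,0],[0,-1.4,0],[0,-1.4,0]],"xyz":[[40,1,-40],[80,1,-80],[120,2,-120],[160,3,-160],[204,3,-203]],"fingers":[0.4,0.4,0.4,0.4,0.4]}'
python3 -m pendant '{"dr":[[0,0,0],[0,0,0]],"xyz":[[0,0,0],[0,0,0]],"fingers":[0.4,0.4]}'
python3 - <<'E'
from h import *
np.set_printoptions(precision=4,suppress=True)
st()
t=cam('top')
for p in pens(t): print(p[0],[round(float(q),4) for q in p[1:]])
c=cam('wrist','w16.png')
go(.4361,-.1173,.003,-3.2)
E
```

```text
t: 30.3
position: [0.4329, -0.1173, 0.1164]
eef_rot: [-1.183, 1.251, -1.249]
ft_force: [0.8, -0.9, 0.1]
gripper_width: 0.0512
t: 30.55
position: [0.435, -0.1166, 0.1168]
eef_rot: [-1.182, 1.251, -1.251]
ft_force: [-0.1, -0.2, -0.1]
gripper_width: 0.0513
t 30.55 p [ 0.435  -0.1166  0.1168] yaw -3.24 tilt [-0.  0.] F [-0.07 -0.2  -0.06] w 0.0513
[ 0.3987 -0.3174] [-0.7022, 0.1592, 0.0172, 0.0452]
dr [-0.0, 0.1, -0.0] xyz [1.1, 113.7, 0.7] dist 113.7
```

View pics/w16.png

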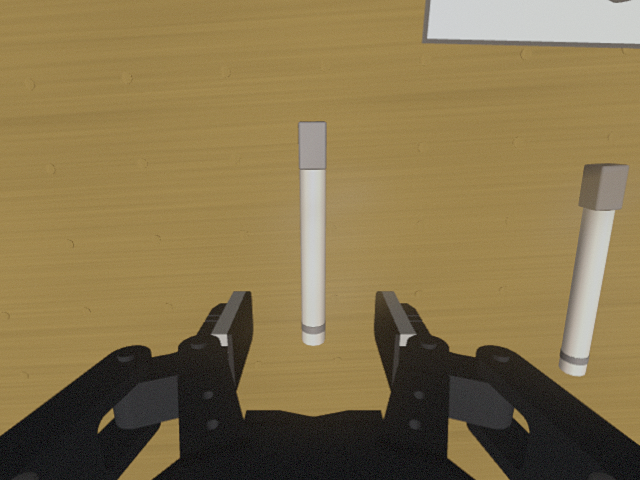

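```bash
python3 -m pendant '{"dr":[[0,0,0],[0,0,0],[0,0,0],[0,0,0],[0,0,0]],"xyz":[[0,40,1],[0,80,1],[0,106,1],[0,112,1],[0,113,1]],"fingers":[0.4,0.4,0.4,0.4,0.4]}'
python3 -m pendant '{"dr":[[0,0,0],[0,0,0],[0,0,0],[0,0,0],[0,0,0]],"xyz":[[0,0,0],[0,0,0],[0,0,0],[0,0,0],[0,0,0]],"fingers":[0.5,0.8,0.95,0.95,0.95]}' 40
python3 - <<'E'
from h import *
st();go(.6461,-.0329,.12,-4.6)
c=cam('wrist');f=c["frame"][80:440,160:520,::-1];cv2.imwrite("pics/w17.png",cv2.resize(f,None,fx=1.6,fy=1.6))
E
```

```text
t: 31.28
position: [0.4362, -0.1164, 0.0041]
eef_rot: [-1.183, 1.25, -1.25]
ft_force: [-0.3, 0.0, 0.5]
gripper_width: 0.0514
t: 31.9
position: [0.4361, -0.1169, 0.0046]
eef_rot: [-1.182, 1.249, -1.251]
ft_force: [-1.4, 1.4, 7.9]
gripper_width: 0.0161
t 31.9 p [ 0.4361 -0.1169  0.0046] yaw -3.2 tilt [0.    0.001] F [-1.42  1.41  7.92] w 0.0161
dr [-0.1, 1.4, 0.0] xyz [-95.5, -115.2, 205.1] dist 253.9
```

View pics/w17.png

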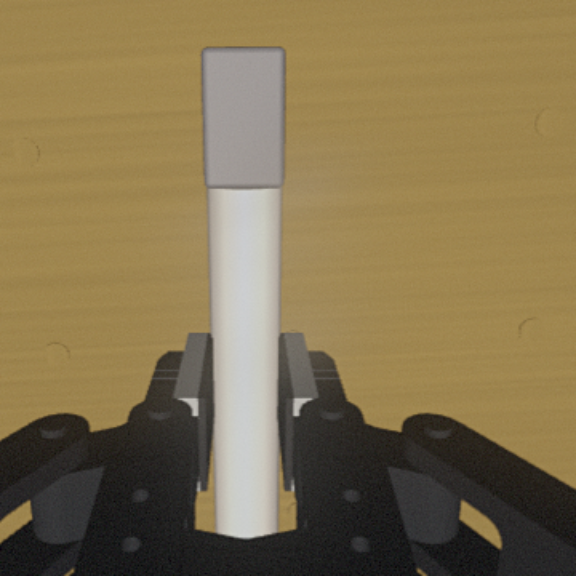

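```bash
python3 -m pendant '{"dr":[[0,0,0],[0,0,0],[0,0,0],[0,1.4,0],[0,1.4,0]],"xyz":[[0,-20,0],[0,-60,0],[0,-105,0],[-25,-115,45],[-50,-115,95]],"fingers":[0.95,0.95,0.95,0.95,0.95]}'
python3 -c "
from h import *
st();go(.6456,-.0329,.12,-4.6)"
```

```text
t: 32.58
position: [0.5351, -0.0718, 0.1209]
eef_rot: [-1.167, 1.267, -1.271]
ft_force: [0.9, -1.2, -0.7]
gripper_width: 0.0167
t 32.58 p [ 0.5351 -0.0718  0.1209] yaw -4.69 tilt [0.    0.003] F [ 0.91 -1.16 -0.73] w 0.0167
dr [-0.2, -0.1, 0.0] xyz [-47.8, 1.2, 106.9] dist 117.2
```

```bash
python3 -m pendant '{"dr":[[0,0,0],[0,0,0],[0,0,0],[0,0,0],[0,0,0]],"xyz":[[-24,1,50],[-48,1,100],[-48,1,107],[-48,40,107],[-48,60,107]],"fingers":[0.95,0.95,0.95,0.95,0.95]}'
python3 -m pendant '{"dr":[[0,0,0],[0,0,0]],"xyz":[[0,0,0],[0,0,0]],"fingers":[0.95,0.95]}'
python3 - <<'E'
from h import *
st();go(.6456,-.0329,.0326,-4.6)
c=cam('wrist');f=c["frame"][80:440,160:520,::-1];cv2.imwrite("pics/w18.png",cv2.resize(f,None,fx=1.6,fy=1.6))
E
```

```text
t: 33.2
position: [0.6425, -0.0331, 0.0572]
eef_rot: [-1.172, 1.27, -1.267]
ft_force: [0.1, 0.5, -0.7]
gripper_width: 0.0162
t: 33.45
position: [0.6444, -0.0331, 0.0602]
eef_rot: [-1.169, 1.267, -1.269]
ft_force: [0.6, -0.2, -0.9]
gripper_width: 0.0159
t 33.45 p [ 0.6444 -0.0331  0.0602] yaw -4.62 tilt [0.    0.001] F [ 0.55 -0.2  -0.92] w 0.0159
dr [-0.1, -0.0, 0.0] xyz [-0.3, 27.6, 1.2] dist 27.6
```

View pics/w18.png

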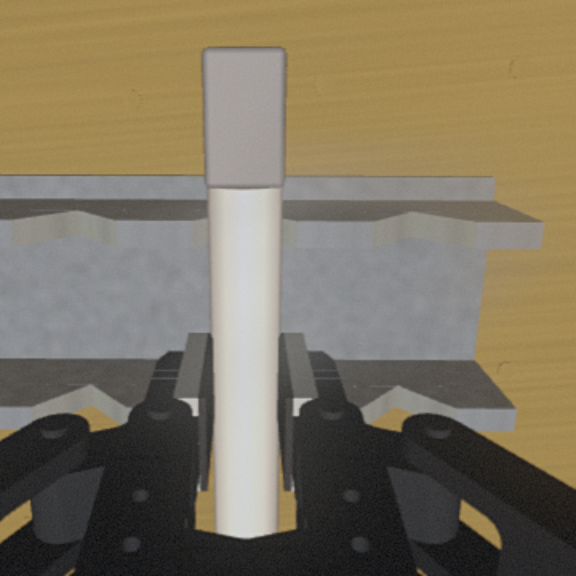

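```bash
python3 -m pendant '{"dr":[[0,0,0],[0,0,0],[0,0,0],[0,0,0],[0,0,0]],"xyz":[[0,12,1],[0,20,1],[0,24,1],[0,26,1],[0,26,1]],"fingers":[0.95,0.95,0.95,0.95,0.95]}'
python3 -m pendant '{"dr":[[0,0,0],[0,0,0]],"xyz":[[0,1,0],[0,1,0]],"fingers":[0.95,0.95]}'
python3 -m pendant '{"dr":[[0,0,0],[0,0,0]],"xyz":[[0,0.7,0],[0,0.7,0]],"fingers":[0.95,0.95]}'
```

```text
t: 34.12
position: [0.6449, -0.0329, 0.0329]
eef_rot: [-1.17, 1.268, -1.268]
ft_force: [-0.3, -0.5, -0.3]
gripper_width: 0.016
t: 34.38
position: [0.6451, -0.0329, 0.0325]
eef_rot: [-1.17, 1.268, -1.268]
ft_force: [-1.1, 0.5, 4.1]
gripper_width: 0.0165
t: 34.62
position: [0.6452, -0.0329, 0.0323]
eef_rot: [-1.17, 1.268, -1.269]
ft_force: [-4.3, 1.7, 10.9]
gripper_width: 0.0163
```

```bash
python3 -m pendant '{"dr":[[0,0,0],[0,0,0],[0,0,0],[0,0,0],[0,0,0]],"xyz":[[0,-0.7,0],[0,-0.7,0],[0,-0.7,0],[0,-0.7,0],[0,-0.7,0]],"fingers":[0.95,0.95,0.78,0.72,0.70]}'
python3 -m pendant '{"dr":[[0,0,0],[0,0,0],[0,0,0],[0,0,0],[0,0,0]],"xyz":[[0,0,0],[0,-15,0],[0,-50,0],[0,-90,0],[0,-90,0]],"fingers":[0.62,0.62,0.62,0.5,0.5]}'
python3 - <<'E'
from h import *
np.set_printoptions(precision=4,suppress=True)
st();go(.3987,-.3174,.12,-0.7)
c=cam('wrist');f=c["frame"][80:440,100:580,::-1];cv2.imwrite("pics/w19.png",cv2.resize(f,None,fx=1.6,fy=1.6))
t=cam('top')
for p in pens(t): print(p[0],[round(float(q),4) for q in p[1:]])
E
```

```text
t: 35.25
position: [0.6448, -0.033, 0.0317]
eef_rot: [-1.17, 1.268, -1.268]
ft_force: [0.9, 0.4, -0.3]
gripper_width: 0.0255
t: 35.88
position: [0.6468, -0.0332, 0.1263]
eef_rot: [-1.166, 1.263, -1.272]
ft_force: [0.1, 0.1, -0.7]
gripper_width: 0.0427
t 35.88 p [ 0.6468 -0.0332  0.1263] yaw -4.6 tilt [0.    0.007] F [ 0.11  0.11 -0.65] w 0.0427
dr [-0.4, -3.9, 0.0] xyz [303.2, 4.9, -224.5] dist 377.3
[ 0.3987 -0.3175] [-0.6324, 0.1592, 0.0167, 0.0516]
```

View pics/w19.png

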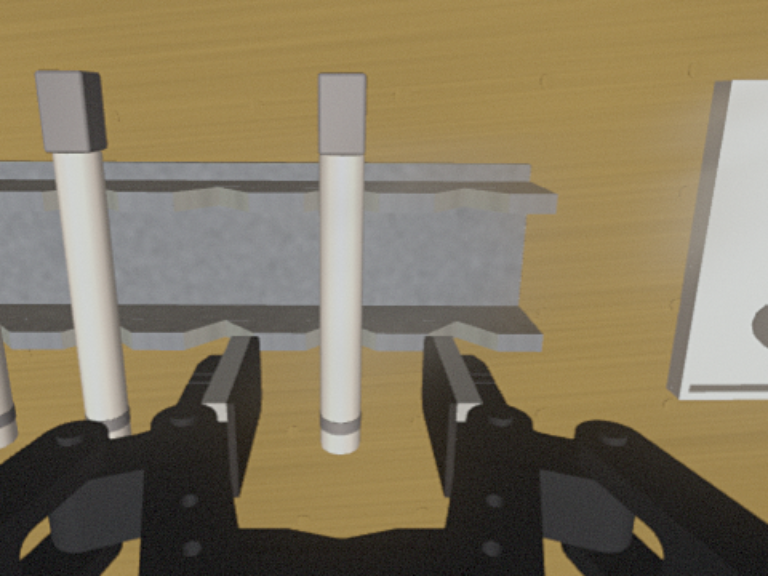

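```bash
python3 -m pendant '{"dr":[[0,-4,0],[0,-4,0],[0,-4,0],[0,-4,0],[0,-4,0]],"xyz":[[20,1,-55],[60,1,-100],[110,2,-135],[155,3,-165],[200,4,-185]],"fingers":[0.4,0.4,0.4,0.4,0.4]}'
python3 -c "
from h import *
st();go(.3987,-.3174,.12,-.7)"
```

```text
t: 36.6
position: [0.4425, -0.2182, 0.1172]
eef_rot: [-1.205, 1.219, -1.216]
ft_force: [0.6, 0.5, -0.1]
gripper_width: 0.0513
t 36.6 p [ 0.4425 -0.2182  0.1172] yaw -0.61 tilt [-0.001 -0.002] F [ 0.64  0.49 -0.07] w 0.0513
dr [0.1, 0.1, -0.1] xyz [99.6, -2.8, -42.8] dist 108.5
```

```bash
python3 -m pendant '{"dr":[[0,0,0],[0,0,0],[0,0,0],[0,0,0]],"xyz":[[50,-2,-21],[99,-2,-43],[99,-2,-43],[99,-2,-43]],"fingers":[0.4,0.4,0.4,0.4]}'
python3 - <<'E'
from h import *
np.set_printoptions(precision=4,suppress=True)
st();go(.3987,-.3174,.003,-.7)
c=cam('wrist','w20.png')
E
```

```text
t: 37.1
position: [0.4, -0.3154, 0.1192]
eef_rot: [-1.204, 1.219, -1.216]
ft_force: [0.1, -0.7, 0.1]
gripper_width: 0.0513
t 37.1 p [ 0.4    -0.3154  0.1192] yaw -0.63 tilt [-0.001 -0.001] F [ 0.12 -0.72  0.05] w 0.0513
dr [0.1, 0.1, -0.1] xyz [2.2, 116.2, -1.2] dist 116.2
```

View pics/w20.png

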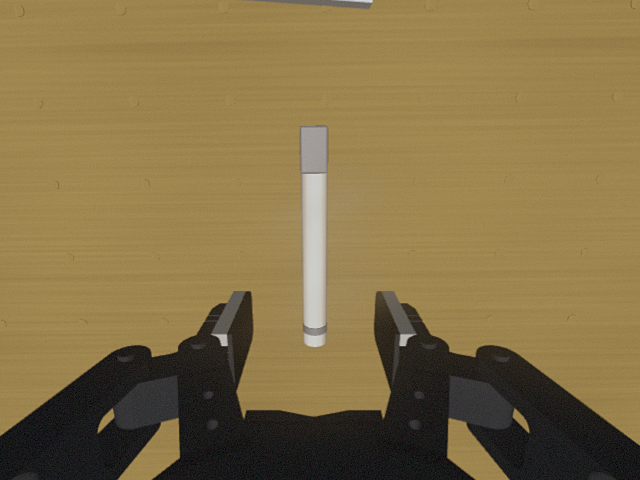

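```bash
python3 -m pendant '{"dr":[[0,0,0],[0,0,0],[0,0,0],[0,0,0],[0,0,0]],"xyz":[[1,40,-1],[1,80,-1],[1,108,-1],[1,115,-1],[1,115,-1]],"fingers":[0.4,0.4,0.4,0.4,0.4]}'
python3 -m pendant '{"dr":[[0,0,0],[0,0,0],[0,0,0],[0,0,0],[0,0,0]],"xyz":[[0,0,0],[0,0,0],[0,0,0],[0,0,0],[0,0,0]],"fingers":[0.5,0.8,0.95,0.95,0.95]}' 40
python3 - <<'E'
from h import *
st();go(.6420,-.0848,.12,-4.6)
c=cam('wrist');f=c["frame"][80:440,160:520,::-1];cv2.imwrite("pics/w21.png",cv2.resize(f,None,fx=1.6,fy=1.6))
E
```

```text
t: 37.78
position: [0.3998, -0.3165, 0.0052]
eef_rot: [-1.205, 1.216, -1.216]
ft_force: [-0.2, 0.1, -0.1]
gripper_width: 0.0517
t: 38.4
position: [0.3997, -0.3173, 0.0057]
eef_rot: [-1.204, 1.216, -1.218]
ft_force: [-1.2, 1.7, 6.9]
gripper_width: 0.0159
t 38.4 p [ 0.3997 -0.3173  0.0057] yaw -0.6 tilt [0.001 0.001] F [-1.21  1.69  6.85] w 0.0159
dr [-0.0, 4.0, 0.0] xyz [-234.9, -114.3, 240.0] dist 354.7
```

View pics/w21.png

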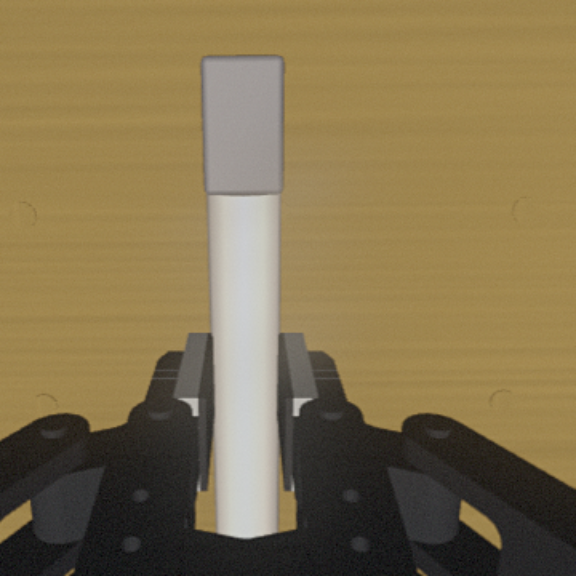

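```bash
python3 -m pendant '{"dr":[[0,0,0],[0,0,0],[0,0,0],[0,0,0]],"xyz":[[0,0,0],[0,0,0],[0,2.5,0],[0,2.5,0]],"fingers":[0.6,0.6,0.6,0.6]}' 40
python3 -m pendant '{"dr":[[0,0,0],[0,0,0],[0,0,0],[0,0,0]],"xyz":[[0,0,0],[0,0,0],[0,0,0],[0,0,0]],"fingers":[0.8,0.95,0.95,0.95]}' 40
python3 -c "
from h import *
st();go(.6420,-.0848,.12,-4.6)"
```

```text
t: 38.95
position: [0.3992, -0.3169, 0.0021]
eef_rot: [-1.204, 1.217, -1.217]
ft_force: [-0.5, -0.9, -0.1]
gripper_width: 0.034
t: 39.45
position: [0.3994, -0.317, 0.0024]
eef_rot: [-1.204, 1.217, -1.217]
ft_force: [-0.9, 0.5, 4.0]
gripper_width: 0.0163
t 39.45 p [ 0.3994 -0.317   0.0024] yaw -0.6 tilt [ 0. -0.] F [-0.88  0.53  4.01] w 0.0163
dr [0.0, 4.0, 0.0] xyz [-234.7, -117.6, 240.2] dist 355.8
```

```bash
python3 -m pendant '{"dr":[[0,0,0],[0,0,0],[0,0,0],[0,2,0],[0,4,0]],"xyz":[[0,-20,0],[0,-60,0],[0,-110,0],[-50,-117,0],[-105,-117,20]],"fingers":[0.95,0.95,0.95,0.95,0.95]}'
python3 -c "
from h import *
st();go(.6422,-.0848,.12,-4.6)"
```

```text
t: 40.08
position: [0.4204, -0.2116, 0.1202]
eef_rot: [-1.168, 1.269, -1.272]
ft_force: [1.8, -0.5, 0.2]
gripper_width: 0.016
t 40.08 p [ 0.4204 -0.2116  0.1202] yaw -4.81 tilt [0.001 0.002] F [ 1.76 -0.5   0.16] w 0.016
dr [-0.1, -0.2, 0.0] xyz [-144.9, 0.4, 210.4] dist 255.5
```

```bash
python3 -m pendant '{"dr":[[0,0,0],[0,0,0],[0,0,0],[0,0,0],[0,0,0]],"xyz":[[-35,0,50],[-70,0,100],[-105,0,150],[-145,0,195],[-145,0,210]],"fingers":[0.95,0.95,0.95,0.95,0.95]}'
python3 -m pendant '{"dr":[[0,0,0],[0,0,0],[0,0,0]],"xyz":[[0,0,0],[0,40,0],[0,60,0]],"fingers":[0.95,0.95,0.95]}'
python3 - <<'E'
from h import *
st();go(.6422,-.0848,.0304,-4.6)
c=cam('wrist');f=c["frame"][80:440,160:520,::-1];cv2.imwrite("pics/w22.png",cv2.resize(f,None,fx=1.6,fy=1.6))
E
```

```text
t: 40.7
position: [0.6434, -0.0817, 0.1188]
eef_rot: [-1.171, 1.266, -1.266]
ft_force: [-1.0, -0.4, -1.2]
gripper_width: 0.0161
t: 41.08
position: [0.6397, -0.0849, 0.0575]
eef_rot: [-1.171, 1.271, -1.267]
ft_force: [-0.0, -0.5, -1.0]
gripper_width: 0.016
t 41.08 p [ 0.6397 -0.0849  0.0575] yaw -4.66 tilt [-0.    -0.003] F [-0.02 -0.48 -1.02] w 0.016
dr [0.2, -0.1, -0.0] xyz [-0.3, 27.1, 2.5] dist 27.2
```

View pics/w22.png

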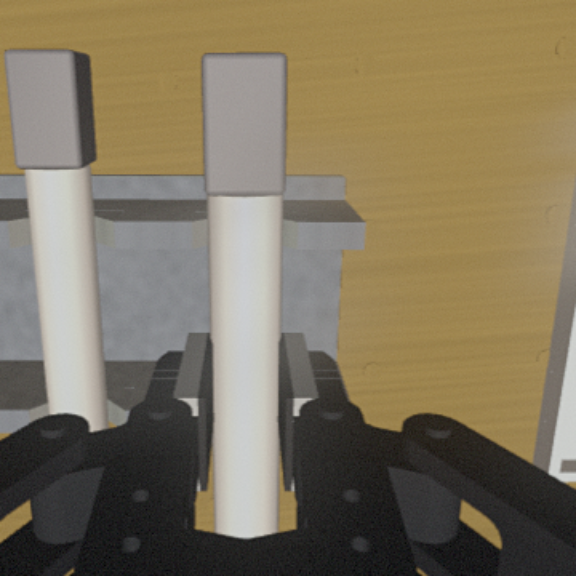

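```bash
python3 -m pendant '{"dr":[[0,0,0],[0,0,0],[0,0,0],[0,0,0],[0,0,0]],"xyz":[[0,8,1],[0,18,1],[0,25,1],[0,26,1],[0,26,1]],"fingers":[0.95,0.95,0.95,0.95,0.95]}'
python3 -c "
from h import *
st();go(.6422,-.0848,.0304,-4.6)"
```

```text
t: 41.75
position: [0.6426, -0.0846, 0.0336]
eef_rot: [-1.17, 1.268, -1.268]
ft_force: [-0.8, 0.2, -0.3]
gripper_width: 0.0163
t 41.75 p [ 0.6426 -0.0846  0.0336] yaw -4.6 tilt [0. 0.] F [-0.77  0.17 -0.32] w 0.0163
dr [-0.0, -0.0, 0.0] xyz [0.2, 3.2, -0.4] dist 3.2
```

```bash
python3 -m pendant '{"dr":[[0,0,0],[0,0,0],[0,0,0]],"xyz":[[0,1,0],[0,2,0],[0,2,0]],"fingers":[0.95,0.95,0.95]}'
python3 -m pendant '{"dr":[[0,0,0],[0,0,0]],"xyz":[[0,1,0],[0,1,0]],"fingers":[0.95,0.95]}'
```

```text
t: 42.12
position: [0.6424, -0.0846, 0.0314]
eef_rot: [-1.17, 1.268, -1.268]
ft_force: [-0.6, -0.4, -0.1]
gripper_width: 0.0162
t: 42.38
position: [0.6425, -0.0846, 0.0304]
eef_rot: [-1.17, 1.268, -1.268]
ft_force: [-0.3, 0.0, 0.2]
gripper_width: 0.0162
```

```bash
python3 -m pendant '{"dr":[[0,0,0],[0,0,0]],"xyz":[[0,0.7,0],[0,0.7,0]],"fingers":[0.95,0.95]}'
```

```text
t: 42.62
position: [0.6426, -0.0847, 0.0302]
eef_rot: [-1.17, 1.268, -1.268]
ft_force: [-2.2, -0.6, 5.0]
gripper_width: 0.0162
```

Contact at the expected height. I release gently and back off straight up.

```bash
python3 -m pendant '{"dr":[[0,0,0],[0,0,0],[0,0,0],[0,0,0]],"xyz":[[0,-0.3,0],[0,-0.3,0],[0,-0.3,0],[0,-0.3,0]],"fingers":[0.95,0.78,0.72,0.70]}'
python3 -m pendant '{"dr":[[0,0,0],[0,0,0],[0,0,0],[0,0,0],[0,0,0]],"xyz":[[0,0,0],[0,-15,0],[0,-50,0],[0,-100,0],[0,-150,0]],"fingers":[0.62,0.62,0.62,0.5,0.5]}'
python3 - <<'E'
from h import *
st();go(.42,-.10,.25,-4.6)
c=cam('wrist','w23.png')
E
```

```text
t: 43.12
position: [0.6424, -0.0846, 0.0298]
eef_rot: [-1.17, 1.268, -1.268]
ft_force: [-0.3, 0.8, -0.2]
gripper_width: 0.0255
t: 43.75
position: [0.6424, -0.0846, 0.1826]
eef_rot: [-1.17, 1.267, -1.269]
ft_force: [1.3, -0.2, 0.4]
gripper_width: 0.0428
t 43.75 p [ 0.6424 -0.0846  0.1826] yaw -4.6 tilt [0.    0.001] F [ 1.34 -0.17  0.37] w 0.0428
dr [-0.0, -0.0, 0.0] xyz [33.2, -67.5, -220.4] dist 232.9
```

View pics/w23.png

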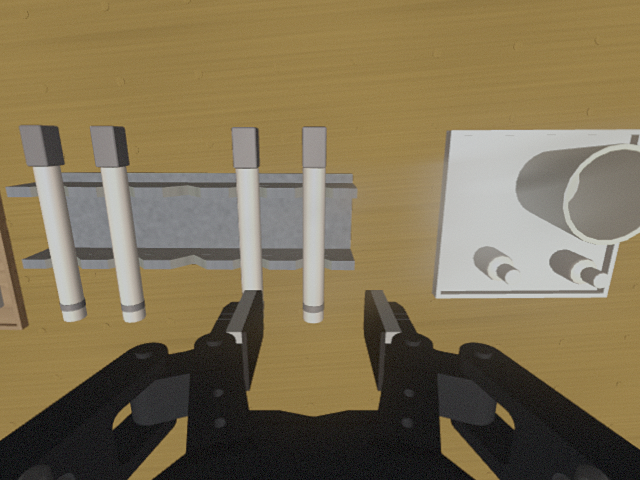

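Four pens lie in grooves 5, 4, 2 and 1. I move the arm clear for a final top and scene check.

```bash
python3 -m pendant '{"dr":[[0,0,0],[0,0,0],[0,0,0],[0,0,0],[0,0,0]],"xyz":[[8,-17,-55],[16,-34,-110],[25,-50,-165],[33,-67,-215],[33,-67,-220]],"fingers":[0.5,0.5,0.5,0.5,0.5]}'
python3 - <<'E'
from h import *
np.set_printoptions(precision=4,suppress=True)
st()
t=cam('top');cv2.imwrite('pics/t24.png',cv2.resize(t['frame'][150:350,150:520,::-1],None,fx=2.1,fy=2.1,interpolation=cv2.INTER_CUBIC))
c=cam('scene');cv2.imwrite('pics/s24.png',c["frame"][:,:,::-1])
E
```

```text
t: 44.42
position: [0.4189, -0.1, 0.2489]
eef_rot: [-1.168, 1.266, -1.271]
ft_force: [0.4, -0.3, -0.2]
gripper_width: 0.0428
t 44.42 p [ 0.4189 -0.1     0.2489] yaw -4.67 tilt [0.001 0.003] F [ 0.44 -0.32 -0.19] w 0.0428
```

View pics/t24.png

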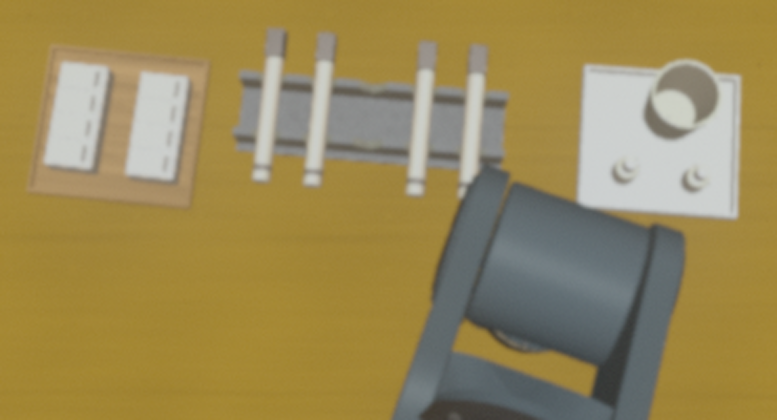

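View pics/s24.png

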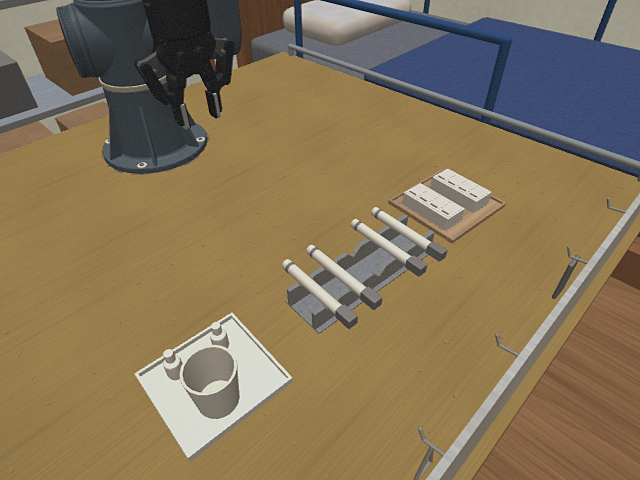

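```bash
python3 - <<'E'
from h import *
np.set_printoptions(precision=1,suppress=True)
t=cam('top')
def w(p,z): return px2w(t,np.array(p,float)/2.1+[150,150],z)[:,:2]
a=np.radians(-4.6);M=np.array([[np.cos(a),-np.sin(a)],[np.sin(a),np.cos(a)]])
tail=w([(261,181),(312,185),(415,194)],.037);cap=w([(276,28),(326,33),(428,41)],.042)
print(((tail+cap)/2-[.6503,.018])@M*1000, np.linalg.norm(cap-tail,axis=1)*1000)
B=w([(62,62),(112,68),(94,172),(43,166)],.034);print((B-[.6454,.2799])@M*1000)
B=w([(141,71),(190,75),(175,182),(125,177)],.034);print((B-[.6454,.2799])@M*1000)
c=cam('scene');P=px2w(c,[(350,318)],.037)
E
```

```text
[[  0.7 103.6]
 [  0.1  51.7]
 [ -0.4 -53.1]] [161.  159.6 160. ]
[[ 55.3  61.6]
 [ 53.1   9.1]
 [-57.9  13.3]
 [-56.   66. ]]
[[ 52.3 -21.2]
 [ 52.1 -72.3]
 [-61.5 -70.1]
 [-60.5 -18.8]]
```

```bash
python3 -c "
from h import *
st();print(close_job())"
```

```text
t 44.62 p [ 0.4213 -0.0998  0.247 ] yaw -4.59 tilt [0.    0.001] F [-0.91  0.19 -0.56] w 0.0426
the job is handed in; nothing more can be done
None
```

I moved both pillboxes into the wooden tray first, then laid all four pens in the rest, one each in grooves 5, 4, 2 and 1. The job was handed in at about 45 s, with the arm well clear.

**During the run:**
- Pen 4 was knocked aside partway through. I found it again in the top camera and picked it up from its new place.
- Groove 5 came out about 2 mm to one side of where I had measured it. I corrected the first pen at low force and used the corrected position for the others.
- The hardest push on a pen was about 11 N, and each pen rested in its notches before I let go. The grip width never showed a slackening.

**Last checks, from the top and scene pictures:**
- **Boxes:** both lie flat inside the rim. Measured box edges are at least 14 mm from the tray's end walls and about 8 mm from its side walls.
- **Pens:** the pens in grooves 5, 4 and 2 are centred within 1 mm, with caps towards the pegboard. The pen in groove 1 was partly hidden by the arm, so I checked it only by eye in the wrist and scene views and from its seating height; it agreed with the others.
- **Cup and eyedrop bottles:** I never went near them, and they look unmoved in the pictures.

No check failed.

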